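Put the locksmith's bench stock away by kind

ROBOT

A 7-joint arm with a two-finger parallel gripper is mounted at the origin on a cart in front of the work surface, level with it; the furniture and walls round the work are solid. World frame = base frame: x ahead of the robot, y to its left, z up, the work surface at z = 0. Lengths are in m, angles in rad, forces in N, time in s.
With the tool pointing down it reaches from about 0.4 to 0.75 m from the base axis. Payload 19.5 kg.
Tool frame: the origin (TCP) lies midway between the tips of the shut fingers; the grasp point (between the pads) lies 19 mm behind it; x points along the fingers, z is the direction in which the jaws open and shut, and the axes are right-handed (so a half turn about x gives the same grasp; the last joint's range is limited). The gripper opens to 85 mm and grips with 20 to 120 N. Pads are 22 mm wide; open, the fingers measure 114 mm over their backs; the gripper's body (76 mm by 85 mm) begins 54 mm behind the grasp point. The pads swing forward as they close: fully open they stand 13 mm farther back than shut.
Start: joints at [1.227, 0.707, -0.028, 1.485, 0.022, 0.951, -0.075], TCP at [0.171, -0.549, 0.231] pointing down, gripper open.
Joint ranges: [-2.71, 2.71], [-0.32, 2.16], [-1.57, 1.52], [0, 2.45], [-1.46, 4.6], [0, 2.02], [-2.83, 2.83]. Speed limits (rad/s): [1.89, 1.89, 2.57, 2.57, 3.01, 3.01, 3.01].

INTERFACE

Orientations are given as a 3x3 rotation matrix whose columns are the frame's x, y, z axes.
In Python, from cell import sensors, imaging, close_job gives the robot as it stands.
- The arm moves only by the tool arm_command, never from a script. Its argument "motion" is a list of rows, each a list of 7 numbers: the shift along the tool's x, y, z in m, then the turn, a rotation vector about the tool's x, y, z in rad, then the finger opening in m, from 0 to 0.0854. In form: [[tx, ty, tz, rx, ry, rz, hand], ...]. A call has 1 to 10 rows; each row is the pose to reach, as a shift and turn from the pose commanded when the call began, along the tool's axes at that moment; what a row does not reach only later rows make up. A row lasts 1/12 s, in which the tool goes at most 41.7 mm and 7.16 degrees, less where a joint would pass 70% of its speed; a pose out of reach is approached as far as the arm can. A call with a gripper value outside its range is refused whole. The fingers move at their own pace and stop on an object; the grip force is fixed at half the most. Time passes only in rows, so rows that repeat a pose let the fingers close. It gives the time, the measured TCP pose, the force and the opening at its end, in the units of the state.
- sensors.get_obs(): the state, without advancing time (a new reading comes with each control period).
- imaging.get_image(name): name is "scene" or "top" or "wrist"; returns the picture (384x512x3 uint8, red, green, blue); there is no depth.
- imaging.camera_info(name): a dict with "fx", "fy", "cx", "cy" (pixels), "R" (3x3) and "t" (3): a world point X has camera coordinates R X + t; the wrist camera has in their place "tool_from_camera" (4x4, takes a point from camera to tool coordinates, whose origin is the TCP and whose axes are the tool frame's). Camera axes: x right, y down, z forward; pixel columns grow to the right and rows downward; lengths in m; the calibration is good to about 2 mm. A picture is of the moment at which its call begins: read the wrist's pose just before it. camera_info takes no time and is no camera call.
- close_job(): hands the job in, once; it reports no verdict.
The state is a dict: "time_s": time; "joint_positions": joint angles; "dq": joint speeds; "joint_efforts": joint torques, N m; "tool_pos": TCP position; "tool_rot": TCP orientation; "ft_force": force on the tool from outside, world axes, zero at the start; "ft_torque": the same for the moment, N m; "opening": finger opening in m.
Only numpy, scipy, OpenCV 4.12 (cv2) and the standard library are available. Lean on these libraries where they do the work, as an engineer would, in place of code of your own. Each camera call takes 0.05 s, during which the arm holds its last target.

TASK

Put the loose work away: stand both loose lock cylinders upright in the tray that already holds a lock cylinder, lay the loose padlock flat in the tray that already holds a padlock, and press the plug follower rod lengthwise down into both spring clips of the clip rail, roughly centred, until it snaps fully home. Do not shift the cylinder and the padlock already in the trays, nor the marker pen lying on the bench.

Things in the scene. Friction and masses are not known exactly. Their poses are not given: they have to be found in the camera images.
- cyl_a: Loose brass lock cylinder standing upright on the bench: a round, slightly tapered plug 35 mm across the flange at the top and 30 mm high. Origin at the centre of its underside, z up along its axis.
- cyl_b: The second loose brass lock cylinder, same as cyl_a (35 mm across, 30 mm high, origin at the centre of its underside). Either goes anywhere free in tray_cyl.
- padlock: Loose brass padlock lying flat, 68 x 42 x 17 mm. Origin at the centre of its footprint on its underside, z up. The solid brass body runs from x = -33 to +3 mm, 42 mm wide along y (y = -21 to +21 mm); the thinner steel shackle reaches on to x = +34 mm. Best gripped across y over the body, about x = -15 mm.
- rod_mid (a point): Centre of the plug follower: a plain round steel rod, 100 mm long, 12 mm diameter, lying loose on the bench (centre 6 mm above it). Its x axis runs along the rod.
- tray_cyl: Fixed shallow grey tray for lock cylinders, one cylinder already in it. Outside 108 mm (its x) by 148 mm (its y), inside 100 x 140 mm, floor 4 mm and rim 20 mm above the bench. Origin at the centre of its underside, on the bench. Its stock cylinder stands in the +y end, at y = +46 to +50 mm; the rest of the tray is free.
- tray_pad: Fixed tray identical to tray_cyl, for padlocks, one padlock already in it. The stock padlock lies in the +y end, at y = +43 to +46 mm, its 68 mm length along the tray's x; the rest of the tray is free. A padlock fits beside it with its length along the tray's y, centred near y = -22 mm.
- clip_seat (a point): Centre of the seated rod on the fixed clip rail, 38 mm above the bench; the rod lies along y. Two steel spring clips, open upward, stand at y = -36 and +36 mm, each 12 mm wide, mouths 55 mm above the bench; over its last 10 mm down the rod forces their lips apart (5 to 10 N in all) and snaps in. Between them only a base plate (54 x 124 mm, 8 mm thick): fingers fit there round the rod's middle.
- stock_cyl: The brass lock cylinder already standing in tray_cyl (35 mm across, 30 mm high, loose, origin at the centre of its underside). Leave it there.
- stock_pad: The brass padlock already lying in tray_pad (68 x 42 x 17 mm, loose, origin at the centre of its footprint on its underside, long axis x). Leave it there.
- pen: Black marker pen, 129 mm long (its y) and 14 mm thick, lying loose on the right of the bench. Origin at the middle of its underside. Leave it alone.
Not all that is in view belongs to the job. Leave any black or green look-alike of the cyl_b alone.

How it is judged:
By the outcome, as a careful person would: the job done as asked, in the order asked, and still so for the second after the job is handed in, with the robot touching nothing.
It also fails if it takes over 90 s, if anything falls off the work surface, if the arm or the gripper's body presses on something with over 40 N, if the wrist force passes 120 N, or if a joint passes its speed limit or range.

## Working session

There is one attempt and no reset: what is moved stays moved. The work goes in short steps, Python scripts to look and compute and a tool call to move; the robot and the scene stay as the last step left them, time stands still between calls to the robot, and variables do not carry over. Pictures are saved under pics/ and viewed, and the job is handed in when it is done.

Besides the shell and the picture viewer there is one more tool, called after "Call:" by a JSON object that holds its "fn" and its "kwargs". arm_command: Moves the arm, as the interface text tells. Its arguments: {"type":"object","properties":{"motion":{"type":"array"}},"required":["motion"]}

```bash
ls; mkdir -p pics; python3 - <<'E'
from cell import sensors, imaging
import cv2, numpy as np
np.set_printoptions(precision=4,suppress=True)
o=sensors.get_obs()
for k,v in o.items(): print(k,np.array(v))
for n in ["scene","top","wrist"]:
    im=imaging.get_image(n); cv2.imwrite(f"pics/{n}0.png",im[:,:,::-1]); print(n,imaging.camera_info(n))
E
```

```text
pics
time_s 0.0
joint_positions [ 1.2273  0.7071 -0.0276  1.485   0.022   0.9509 -0.0755]
dq [ 0.0009  0.001  -0.0012  0.0006  0.0011  0.     -0.0001]
joint_efforts [ -0.0001 -88.3203   1.2344 -23.6166   0.0168   0.0067   0.0001]
tool_pos [ 0.1708 -0.5488  0.2309]
tool_rot [[-0.0004  0.9548  0.2972]
 [ 0.001   0.2972 -0.9548]
 [-1.     -0.     -0.0011]]
ft_force [-0.3497  0.0295  0.8218]
ft_torque [-0.0053  0.0033  0.0116]
opening 0.0853369701425535
scene {'fx': 456.7855530927818, 'fy': 456.7855530927818, 'cx': 256.87993759277236, 'cy': 188.370852663815, 'R': array([[-0.8861, -0.4633, -0.0127],
       [-0.3534,  0.6933, -0.6281],
       [ 0.2998, -0.552 , -0.7781]]), 't': array([0.4059, 0.4193, 0.818 ])}
top {'fx': 500.13634625799244, 'fy': 500.13634625799244, 'cx': 250.09476278008262, 'cy': 185.67631360523728, 'R': array([[-0.0101, -0.9999, -0.0089],
       [-0.9808,  0.0117, -0.1948],
       [ 0.1949,  0.0067, -0.9808]]), 't': array([-0.2394,  0.5654,  1.31  ])}
wrist {'fx': 315.9106572239774, 'fy': 315.9106572239774, 'cx': 258.610698882897, 'cy': 191.3759012751052, 'tool_from_camera': array([[-0.0004, -0.2948,  0.9556, -0.1421],
       [-0.0013, -0.9556, -0.2948,  0.075 ],
       [ 1.    , -0.0014,  0.    , -0.0004],
       [ 0.    ,  0.    ,  0.    ,  1.    ]])}
```

View pics/scene0.png

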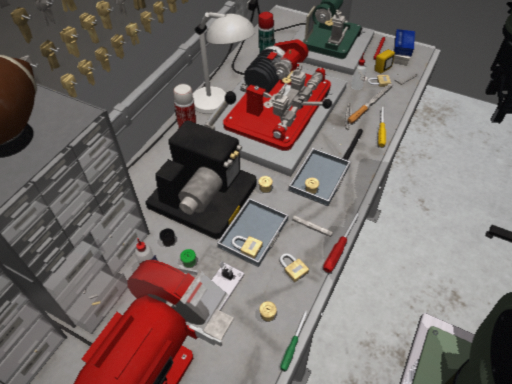

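View pics/top0.png

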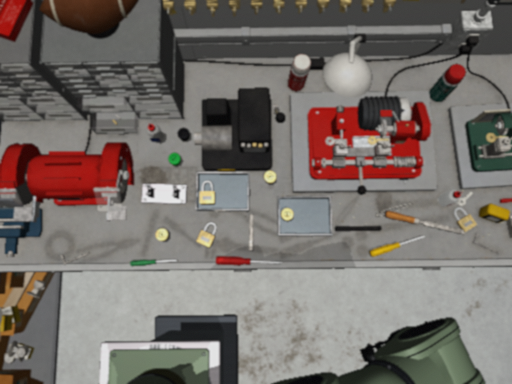

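View pics/wrist0.png

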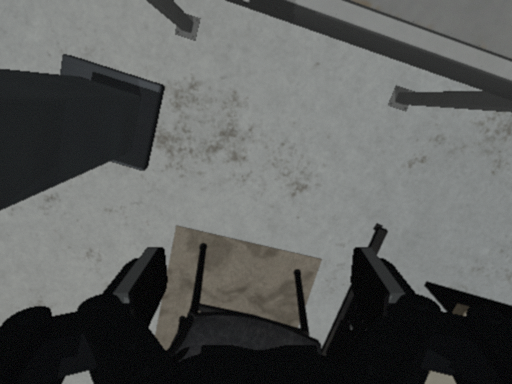

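The top view (512x384) shows:

- **Loose cylinders:** (162,235) and (270,177).
- **tray_cyl:** about (305,216), with its stock cylinder at (287,214).
- **tray_pad:** (222,192), with its stock padlock at (207,193).
- **Loose padlock:** (206,235).
- **Rod:** (251,231).
- **Clip rail:** (163,193).
- **Pen:** (358,228).
- **Look-alikes:** black and green, at (184,134) and (175,159).

Next I'll measure these more closely.

```bash
cat > h.py <<'E'
from cell import sensors, imaging
import cv2, numpy as np
np.set_printoptions(precision=4,suppress=True)
def cam(n,o=None):
    c=imaging.camera_info(n)
    K=np.array([[c['fx'],0,c['cx']],[0,c['fy'],c['cy']],[0,0,1]])
    if n!='wrist': return K,np.array(c['R']),np.array(c['t'])
    o=o or sensors.get_obs(); T=np.array(c['tool_from_camera'])
    Rw=np.array(o['tool_rot']); Rc=Rw@T[:3,:3]; pc=Rw@T[:3,3]+np.array(o['tool_pos'])
    return K,Rc.T,-Rc.T@pc
def ray(c,uv,z):
    K,R,t=c; uv=np.atleast_2d(uv).astype(float)
    d=np.linalg.solve(K,np.c_[uv,np.ones(len(uv))].T).T@R
    p=-R.T@t
    return p+d*((z-p[2])/d[:,2])[:,None]
def proj(c,X):
    K,R,t=c; X=np.atleast_2d(X); q=(X@R.T+t)@K.T; return q[:,:2]/q[:,2:]
def brass(im):
    h=cv2.cvtColor(im,cv2.COLOR_RGB2HSV); return cv2.inRange(h,(18,60,110),(34,255,255))
def blobs(m,amin=15):
    n,l,s,c=cv2.connectedComponentsWithStats(m)
    return [(c[i],s[i]) for i in range(1,n) if s[i][4]>=amin]
E
python3 - <<'E'
from h import *
im=cv2.imread('pics/top0.png')[:,:,::-1].copy(); c=cam('top')
for b,s in blobs(brass(im)):
    if 120<b[0]<360 and 150<b[1]<260: print('top',b,s, ray(c,b,0.03)[0],ray(c,b,0.015)[0])
for n,p,z in [('rod',(251,231),.006),('railctr',(163,193),.008),('traycyl',(305,216),.02),('traypad',(222,192),.02),('pen',(358,228),.014)]: print(n,ray(c,p,z)[0])
cv2.imwrite('pics/topcrop.png',cv2.resize(im[140:270,130:390],None,fx=3,fy=3,interpolation=cv2.INTER_CUBIC)[:,:,::-1])
E
```

```text
top [269.7227 175.9916] [264 170  12  13 119] [ 0.5945 -0.3004  0.03  ] [ 0.5978 -0.301   0.015 ]
top [206.4634 196.8293] [199 191  16  13 164] [ 0.5376 -0.1244  0.03  ] [ 0.5402 -0.1229  0.015 ]
top [286.619 214.   ] [281 208  12  13 126] [ 0.4871 -0.3449  0.03  ] [ 0.4892 -0.3459  0.015 ]
top [161.4275 234.3664] [155 228  14  13 131] [ 0.435 -0.002  0.03 ] [0.4365 0.0007 0.015 ]
top [205.1862 238.4468] [196 230  19  18 188] [ 0.4226 -0.1217  0.03  ] [ 0.4239 -0.1202  0.015 ]
rod [ 0.444  -0.2465  0.006 ]
railctr [0.5539 0.0005 0.008 ]
traycyl [ 0.4824 -0.3962  0.02  ]
traypad [ 0.5525 -0.1667  0.02  ]
pen [ 0.4482 -0.5418  0.014 ]
```

View pics/topcrop.png

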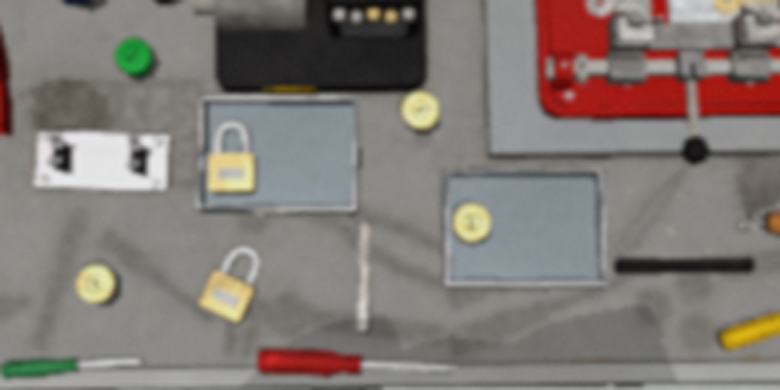

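```bash
python3 - <<'E'
from h import *
im=cv2.imread('pics/scene0.png')
cv2.imwrite('pics/scenecrop.png',cv2.resize(im[120:340,130:370],None,fx=3.2,fy=2.7,interpolation=cv2.INTER_CUBIC))
im=cv2.imread('pics/top0.png')
cv2.imwrite('pics/topcrop2.png',cv2.resize(im[80:200,150:310],None,fx=4.8,fy=4.8,interpolation=cv2.INTER_CUBIC))
E
```

```text
(no output)
```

View pics/scenecrop.png

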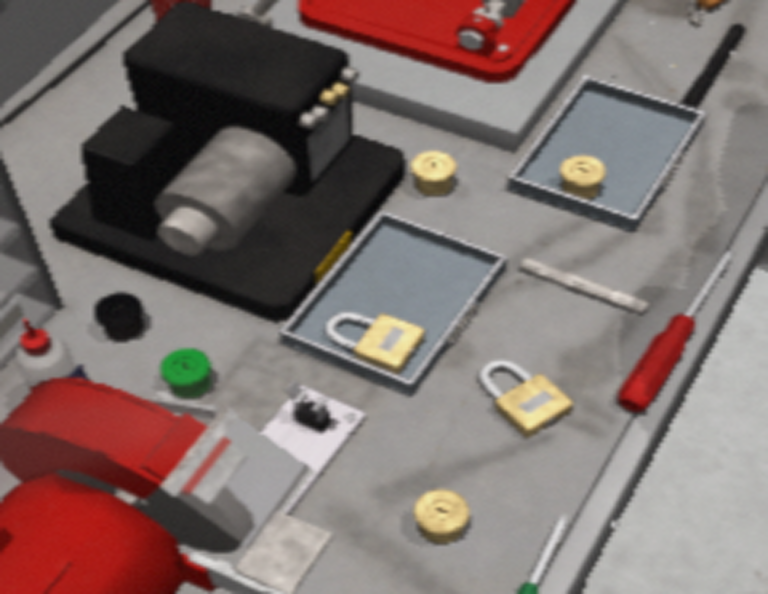

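View pics/topcrop2.png

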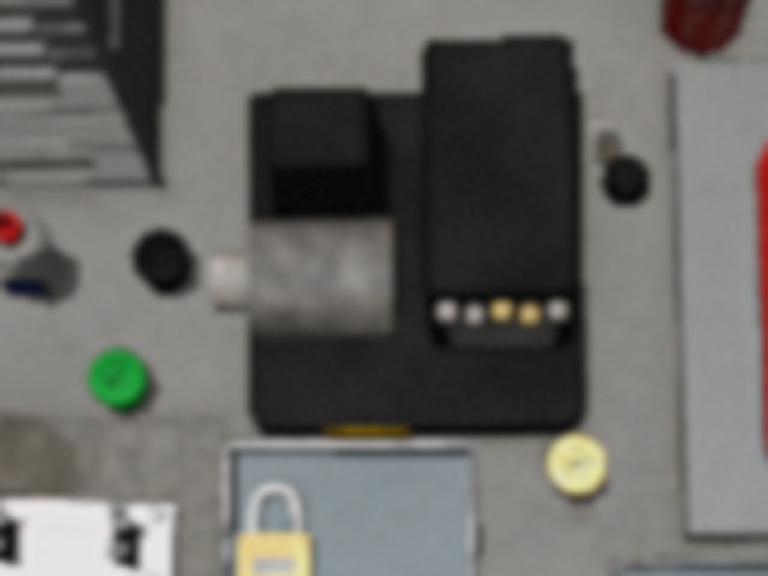

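Call:
{"fn": "arm_command", "kwargs": {"motion": [[0,0.451,-0.12,-1.25,0,0,0.085],[0,0.451,-0.12,-1.25,0,0,0.085],[0,0.451,-0.12,-1.25,0,0,0.085],[0,0.451,-0.12,-1.25,0,0,0.085],[0,0.451,-0.12,-1.25,0,0,0.085],[0,0.451,-0.12,-1.25,0,0,0.085],[0,0.451,-0.12,-1.25,0,0,0.085],[0,0.451,-0.12,-1.25,0,0,0.085],[0,0.451,-0.12,-1.25,0,0,0.085],[0,0.451,-0.12,-1.25,0,0,0.085]]}}

```text
time_s: 0.98
tool_pos: [0.525, -0.3256, 0.2313]
tool_rot: [[-0.0, 0.013, 1.0], [0.0, 1.0, -0.013], [-1.0, 0.0, -0.0]]
ft_force: [-0.3, -1.4, -0.1]
opening: 0.0849
```

```bash
cat >> h.py <<'E'
def to(p,yaw,o=None):
    "tool-frame shift and rotvec to reach TCP p with tool down and jaw axis at yaw (deg)"
    from scipy.spatial.transform import Rotation as Q
    o=o or sensors.get_obs(); R=np.array(o['tool_rot']); a=np.radians(yaw)
    z=np.array([np.cos(a),np.sin(a),0]); x=np.array([0,0,-1.]); G=np.c_[x,np.cross(z,x),z]
    print('t',o['time_s'],'pos',np.array(o['tool_pos']),'op',o['opening'],'F',np.array(o['ft_force']))
    print('shift',R.T@(np.array(p)-o['tool_pos']),'rot',Q.from_matrix(R.T@G).as_rotvec(), 'q',np.array(o['joint_positions']))
E
python3 - <<'E'
from h import *
c=cam('top')
print(ray(c,[(254,152),(254,170),(293,190)],.03))
to((.566,-.3,.2),90)
E
```

```text
[[ 0.6642 -0.2574  0.03  ]
 [ 0.6122 -0.2568  0.03  ]
 [ 0.554  -0.3642  0.03  ]]
t 0.9833 pos [ 0.525  -0.3256  0.2313] op 0.08487421145290516 F [-0.3372 -1.4179 -0.0833]
shift [0.0313 0.0262 0.0407] rot [-1.5839 -0.0001 -0.0002] q [ 0.6549  0.7893 -0.3357  1.3073  0.2671  1.0888  0.2746]
```

Call:
{"fn": "arm_command", "kwargs": {"motion": [[0.03,0.026,0.035,-1.24,0,0,0.085],[0.03,0.026,0.035,-1.24,0,0,0.085],[0.03,0.026,0.035,-1.24,0,0,0.085],[0.03,0.026,0.035,-1.24,0,0,0.085],[0.03,0.026,0.035,-1.24,0,0,0.085],[0.03,0.026,0.035,-1.24,0,0,0.085],[0.03,0.026,0.035,-1.24,0,0,0.085],[0.03,0.026,0.035,-1.24,0,0,0.085],[0.03,0.026,0.035,-1.24,0,0,0.085],[0.03,0.026,0.035,-1.24,0,0,0.085]]}}

```text
time_s: 1.82
tool_pos: [0.5589, -0.3017, 0.201]
tool_rot: [[-0.0, -0.942, 0.337], [0.0, 0.337, 0.942], [-1.0, 0.0, 0.0]]
ft_force: [0.4, 0.0, -0.1]
opening: 0.085
```

```bash
python3 - <<'E'
from h import *
to((.566,-.3,.2),90)
E
```

```text
t 1.8167 pos [ 0.5589 -0.3017  0.201 ] op 0.08500610699023581 F [ 0.3554  0.0297 -0.1322]
shift [ 0.001  -0.0061  0.004 ] rot [-0.3435  0.0001 -0.0005] q [ 0.7177  0.8951 -0.6505  1.2709  0.544   1.1505  1.2585]
```

Call:
{"fn": "arm_command", "kwargs": {"motion": [[0.03,0,0,-0.17,0,0,0.085],[0.03,0,0,-0.343,0,0,0.085],[0.03,0,0,-0.343,0,0,0.085],[0.03,0,0,-0.343,0,0,0.085],[0.03,0,0,-0.343,0,0,0.085]]}}

```text
time_s: 2.23
tool_pos: [0.5589, -0.3018, 0.1711]
tool_rot: [[-0.0, -1.0, 0.01], [0.0, 0.01, 1.0], [-1.0, 0.0, 0.0]]
ft_force: [-0.5, -0.4, 0.2]
opening: 0.085
```

```bash
python3 - <<'E'
from h import *
to((.595,-.3,.1),90)
o=sensors.get_obs(); c=cam('wrist',o); im=imaging.get_image('wrist'); cv2.imwrite('pics/w1.png',im[:,:,::-1])
for b,s in blobs(brass(im),60): print(b,s,ray(c,b,.03)[0],ray(c,b,.015)[0])
E
```

```text
t 2.2333 pos [ 0.5589 -0.3018  0.1711] op 0.0849561107435709 F [-0.5195 -0.3567  0.1635]
shift [ 0.0711 -0.0361  0.0021] rot [-0.0102  0.0004 -0.0002] q [ 0.7465  0.9449 -0.7194  1.3073  0.6348  1.1198  1.5222]
[469.7712  21.3488] [ 439    0   64   49 1534] [ 0.4295 -0.1302  0.03  ] [ 0.4266 -0.1212  0.015 ]
[204.0596  97.0723] [ 185   77   39   42 1259] [ 0.4854 -0.3477  0.03  ] [ 0.4855 -0.3502  0.015 ]
[449.553  153.4528] [421 133  51  39 868] [ 0.5368 -0.1287  0.03  ] [ 0.5396 -0.1196  0.015 ]
[257.3455 212.2076] [241 195  35  35 819] [ 0.5915 -0.3032  0.03  ] [ 0.5972 -0.3034  0.015 ]
[383.9933 232.0134] [359 231  51   3 149] [ 0.6135 -0.1799  0.03  ] [ 0.6204 -0.1735  0.015 ]
[296.9677 341.3763] [290 338  15   7  93] [ 0.7434 -0.2617  0.03  ] [ 0.7571 -0.2596  0.015 ]
[321.6701 349.6082] [316 344  11  12  97] [ 0.7549 -0.234   0.03  ] [ 0.7692 -0.2305  0.015 ]
```

View pics/w1.png

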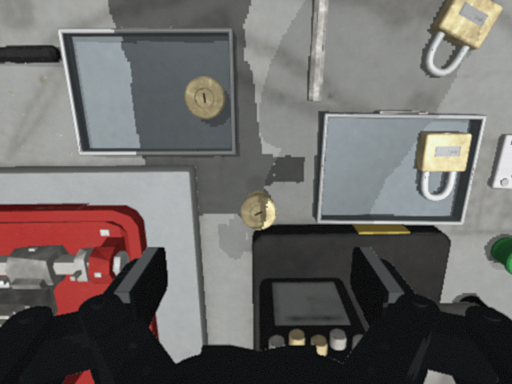

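The wrist view shows cyl_b at (258,212), clear of the black base. tray_cyl is at upper left with corners about (60,30) to (239,155), and tray_pad is at right, (317,113) to (486,223). I'll fix both trays from this picture and then grasp.

```bash
python3 - <<'E'
from h import *
o=sensors.get_obs(); c=cam('wrist',o)
P=ray(c,[(60,30),(236,30),(239,155),(80,155)],.02); print(P,P.mean(0))
P=ray(c,[(322,113),(486,115),(465,223),(317,221)],.02); print(P,P.mean(0))
print(ray(c,[(322,0),(314,100)],.006), ray(c,[(258.5,212.5),(204.5,98)],.03))
to((.593,-.302,.06),90,o)
E
```

```text
[[ 0.4301 -0.4669  0.02  ]
 [ 0.4319 -0.3191  0.02  ]
 [ 0.538  -0.3198  0.02  ]
 [ 0.5362 -0.469   0.02  ]] [ 0.484  -0.3937  0.02  ]
[[ 0.5005 -0.2437  0.02  ]
 [ 0.5041 -0.0954  0.02  ]
 [ 0.6095 -0.0954  0.02  ]
 [ 0.6056 -0.2438  0.02  ]] [ 0.5549 -0.1696  0.02  ]
[[ 0.407  -0.2454  0.006 ]
 [ 0.4894 -0.249   0.006 ]] [[ 0.592  -0.3021  0.03  ]
 [ 0.4862 -0.3473  0.03  ]]
t 2.2833 pos [ 0.559  -0.3017  0.1713] op 0.08469118473521348 F [ 0.4237  1.3083 -0.2077]
shift [ 0.1113 -0.034   0.    ] rot [-0.0106  0.0001 -0.    ] q [ 0.7462  0.9445 -0.7191  1.3073  0.6346  1.1198  1.5217]
```

Call:
{"fn": "arm_command", "kwargs": {"motion": [[0.04,-0.034,0,-0.01,0,0,0.055],[0.08,-0.034,0,-0.01,0,0,0.055],[0.11,-0.034,0,-0.01,0,0,0.055],[0.14,-0.034,0,-0.01,0,0,0.055],[0.155,-0.034,0,-0.01,0,0,0.055],[0.165,-0.034,0,-0.01,0,0,0.055],[0.165,-0.034,0,-0.01,0,0,0.055],[0.165,-0.034,0,-0.01,0,0,0.055]]}}

```text
time_s: 2.95
tool_pos: [0.5936, -0.3021, 0.0077]
tool_rot: [[0.001, -1.0, -0.002], [-0.0, -0.002, 1.0], [-1.0, -0.001, -0.0]]
ft_force: [0.6, 0.2, 1.1]
opening: 0.055
```

```bash
python3 - <<'E'
from h import *
to((.593,-.302,.004),90)
im=imaging.get_image('wrist'); cv2.imwrite('pics/w2.png',im[:,:,::-1])
E
```

```text
t 2.95 pos [ 0.5936 -0.3021  0.0077] op 0.05497988183132223 F [0.603  0.157  1.0859]
shift [0.0037 0.0006 0.0001] rot [ 0.0021 -0.0005  0.0014] q [ 0.6765  1.1939 -0.632   1.2692  0.764   0.9172  1.4597]
```

View pics/w2.png

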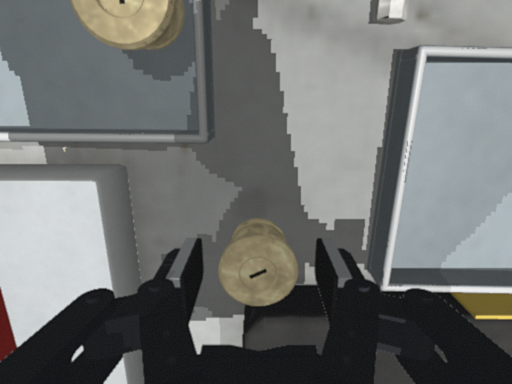

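```bash
python3 - <<'E'
from h import *
o=sensors.get_obs(); c=cam('wrist',o); im=cv2.imread('pics/w2.png')[:,:,::-1].copy()
print(ray(c,[(258.5,268)],.03), proj(c,[[.5936,-.302,.03],[.5936,-.302,.008]]))
E
```

```text
[[ 0.59   -0.3021  0.03  ]] [[258.7917 275.4101]
 [258.8288 251.2302]]
```

Call:
{"fn": "arm_command", "kwargs": {"motion": [[0.002,0.002,0,0,0,0,0.055],[0.002,0.002,0,0,0,0,0.02],[0.002,0.002,0,0,0,0,0.02],[0.002,0.002,0,0,0,0,0.02],[0.002,0.002,0,0,0,0,0.02],[0.002,0.002,0,0,0,0,0.02]]}}

```text
time_s: 3.5
tool_pos: [0.5912, -0.3022, 0.0054]
tool_rot: [[0.001, -1.0, -0.003], [-0.001, -0.003, 1.0], [-1.0, -0.001, -0.001]]
ft_force: [-4.0, 0.0, 10.6]
opening: 0.0322
```

```bash
python3 - <<'E'
from h import *
to((.51,-.42,.08),90)
E
```

```text
t 3.5 pos [ 0.5912 -0.3022  0.0054] op 0.032150773668611604 F [-4.0195  0.0415 10.5935]
shift [-0.0746  0.0815 -0.1176] rot [ 0.0028 -0.0006  0.0007] q [ 0.6785  1.1948 -0.6296  1.278   0.7676  0.9093  1.4561]
```

Call:
{"fn": "arm_command", "kwargs": {"motion": [[-0.03,0.002,0,0,0,0,0.02],[-0.07,0.002,0,0,0,0,0.02],[-0.1,0.01,-0.01,0,0,0,0.02],[-0.1,0.03,-0.04,0,0,0,0.02],[-0.1,0.05,-0.07,0,0,0,0.02],[-0.1,0.07,-0.1,0,0,0,0.02],[-0.1,0.081,-0.117,0,0,0,0.02],[-0.1,0.081,-0.117,0,0,0,0.02]]}}

```text
time_s: 4.17
tool_pos: [0.5069, -0.4242, 0.1043]
tool_rot: [[-0.002, -1.0, 0.003], [-0.002, 0.003, 1.0], [-1.0, 0.002, -0.002]]
ft_force: [0.1, 0.2, -1.5]
opening: 0.0321
```

```bash
python3 - <<'E'
from h import *
to((.51,-.42,.0095),90)
im=imaging.get_image('wrist'); cv2.imwrite('pics/w3.png',im[:,:,::-1])
E
```

```text
t 4.1667 pos [ 0.5069 -0.4242  0.1043] op 0.03209899962395771 F [ 0.0639  0.1872 -1.5469]
shift [ 0.0948 -0.0032  0.0044] rot [-0.003  -0.0025 -0.0016] q [ 0.9263  1.0638 -0.7019  1.2552  0.7041  1.0669  1.7153]
```

View pics/w3.png

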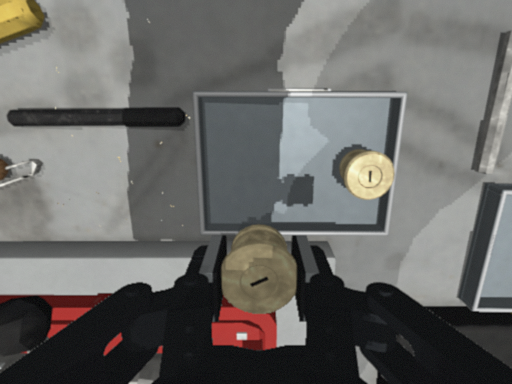

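Cylinder b is held upright, and tray_cyl's corners are at (194,93), (407,93), (388,235) and (203,233). I'll recheck the tray position from here.

```bash
python3 - <<'E'
from h import *
o=sensors.get_obs(); c=cam('wrist',o)
P=ray(c,[(194,93),(407,93),(388,235),(203,233)],.02); print(P,P.mean(0)); print(ray(c,[(369,175)],.034))
print(ray(c,[(512,30),(498,172),(478,170)],.006), ray(c,[(8,117),(190,116)],.007))
E
```

```text
[[ 0.4326 -0.4654  0.02  ]
 [ 0.4328 -0.3196  0.02  ]
 [ 0.5389 -0.3201  0.02  ]
 [ 0.5371 -0.4648  0.02  ]] [ 0.4853 -0.3925  0.02  ]
[[ 0.487  -0.3448  0.034 ]]
[[ 0.3915 -0.2468  0.006 ]
 [ 0.4918 -0.2344  0.006 ]
 [ 0.4902 -0.2503  0.006 ]] [[ 0.4492 -0.6068  0.007 ]
 [ 0.4487 -0.4719  0.007 ]]
```

Call:
{"fn": "arm_command", "kwargs": {"motion": [[0.03,-0.004,0.007,0,0,0,0.02],[0.06,-0.004,0.007,0,0,0,0.02],[0.08,-0.004,0.007,0,0,0,0.02],[0.09,-0.004,0.007,0,0,0,0.02],[0.0935,-0.004,0.007,0,0,0,0.02],[0.0945,-0.004,0.007,0,0,0,0.02],[0.0945,-0.004,0.007,0,0,0,0.02]]}}

```text
time_s: 4.8
tool_pos: [0.515, -0.4121, 0.0109]
tool_rot: [[0.001, -1.0, -0.003], [-0.0, -0.003, 1.0], [-1.0, -0.001, -0.0]]
ft_force: [-0.8, 0.1, -0.9]
opening: 0.0323
```

```bash
python3 - <<'E'
from h import *
to((.511,-.417,.0095),90)
E
```

```text
t 4.8 pos [ 0.515  -0.4121  0.0109] op 0.03228524359246143 F [-0.8492  0.0909 -0.9399]
shift [ 0.0014  0.004  -0.0049] rot [ 0.0033 -0.0004  0.0012] q [ 0.8907  1.1851 -0.6478  1.298   0.7839  0.9134  1.6411]
```

Call:
{"fn": "arm_command", "kwargs": {"motion": [[0,0.004,-0.005,0,0,0,0.02],[0,0.004,-0.005,0,0,0,0.02],[0.0015,0.004,-0.005,0,0,0,0.02],[0.0015,0.004,-0.005,0,0,0,0.05],[0.0015,0.004,-0.005,0,0,0,0.05],[0.0015,0.004,-0.005,0,0,0,0.05],[-0.03,0.004,-0.005,0,0,0,0.05],[-0.07,0.004,-0.005,0,0,0,0.05],[-0.1,0.004,-0.005,0,0,0,0.05],[-0.13,0.004,-0.005,0,0,0,0.05]]}}

```text
time_s: 5.63
tool_pos: [0.5105, -0.4169, 0.1417]
tool_rot: [[0.001, -1.0, -0.004], [0.0, -0.004, 1.0], [-1.0, -0.001, 0.0]]
ft_force: [0.1, -0.6, 0.7]
opening: 0.05
```

```bash
python3 - <<'E'
from h import *
to((.40,-.01,.16),90)
im=imaging.get_image('wrist'); cv2.imwrite('pics/w4.png',im[:,:,::-1])
E
```

```text
t 5.6333 pos [ 0.5105 -0.4169  0.1417] op 0.050025130884741524 F [ 0.0783 -0.5968  0.6835]
shift [-0.0183  0.109   0.4073] rot [0.0035 0.     0.0006] q [ 0.922   1.0174 -0.7237  1.2324  0.6723  1.1291  1.734 ]
```

View pics/w4.png

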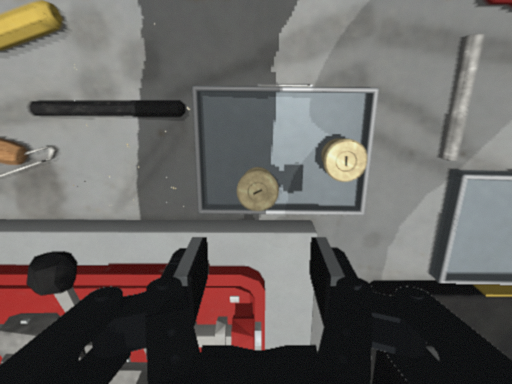

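Cylinder b stands upright in the tray at (258,189), and the stock cylinder at (344,160) has not moved. Next is cyl_a.

Call:
{"fn": "arm_command", "kwargs": {"motion": [[-0.018,0.01,0.04,0,0,0,0.06],[-0.018,0.02,0.08,0,0,0,0.06],[-0.018,0.03,0.12,0,0,0,0.06],[-0.018,0.04,0.16,0,0,0,0.06],[-0.018,0.05,0.2,0,0,0,0.06],[-0.018,0.06,0.24,0,0,0,0.06],[-0.018,0.07,0.28,0,0,0,0.06],[-0.018,0.08,0.32,0,0,0,0.06],[-0.018,0.09,0.36,0,0,0,0.06],[-0.018,0.1,0.4,0,0,0,0.06]]}}

```text
time_s: 6.52
tool_pos: [0.4082, -0.0159, 0.158]
tool_rot: [[0.0, -1.0, -0.003], [0.001, -0.003, 1.0], [-1.0, -0.0, 0.001]]
ft_force: [2.3, 2.2, -0.2]
opening: 0.0599
```

Call:
{"fn": "arm_command", "kwargs": {"motion": [[0,0,0.01,0,0,0,0.06],[0,0,0.01,0,0,0,0.06]]}}

```text
time_s: 6.68
tool_pos: [0.409, -0.0043, 0.1582]
tool_rot: [[0.001, -1.0, -0.009], [0.001, -0.009, 1.0], [-1.0, -0.001, 0.001]]
ft_force: [-0.0, 0.1, -0.4]
opening: 0.06
```

```bash
python3 - <<'E'
from h import *
to((.436,-.001,.06),90)
o=sensors.get_obs(); c=cam('wrist',o); im=imaging.get_image('wrist'); cv2.imwrite('pics/w5.png',im[:,:,::-1])
for b,s in blobs(brass(im),60): print(b,s,ray(c,b,.03)[0],ray(c,b,.017)[0])
E
```

```text
t 6.6833 pos [ 0.409  -0.0043  0.1582] op 0.060041448491799605 F [-0.023   0.1081 -0.4424]
shift [ 0.0982 -0.0269  0.003 ] rot [0.0086 0.001  0.0009] q [ 0.2858  0.6675 -0.604   2.1404  0.738   0.5484  0.709 ]
[132.0447 191.836 ] [ 109  169   50   47 1073] [ 0.4181 -0.1174  0.03  ] [ 0.4222 -0.1228  0.017 ]
[264.8037 212.9725] [246 196  32  31 545] [0.4375 0.0017 0.03  ] [0.4425 0.002  0.017 ]
[125.5    288.2222] [120 283  16  14 144] [ 0.518  -0.1349  0.03  ] [ 0.5268 -0.1412  0.017 ]
```

View pics/w5.png

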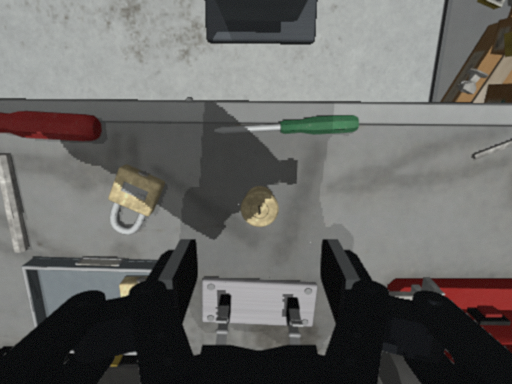

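```bash
python3 - <<'E'
from h import *
o=sensors.get_obs(); c=cam('wrist',o); print(ray(c,[(260,208.5)],.03),proj(c,[[.435,-.002,.03],[.435+.0175,-.002,.03],[.435-.0175,-.002,.03],[.435,-.0195,.03],[.435,.0155,.03]]))
to((.435,-.002,.06),90,o)
im=cv2.imread('pics/w5.png'); cv2.imwrite('pics/w5c.png',cv2.resize(im[170:250,210:310],None,fx=6,fy=6,interpolation=cv2.INTER_NEAREST))
E
```

```text
[[ 0.4332 -0.005   0.03  ]] [[263.2439 210.3321]
 [263.074  228.0342]
 [263.4201 191.9855]
 [244.0364 210.2443]
 [282.4494 210.42  ]]
t 6.7333 pos [ 0.4092 -0.0064  0.158 ] op 0.05987782673248504 F [-0.6391 -0.6587  1.001 ]
shift [ 0.098  -0.0258  0.0043] rot [0.006  0.0001 0.0005] q [ 0.2897  0.6681 -0.603   2.1396  0.7382  0.5492  0.7112]
```

View pics/w5c.png

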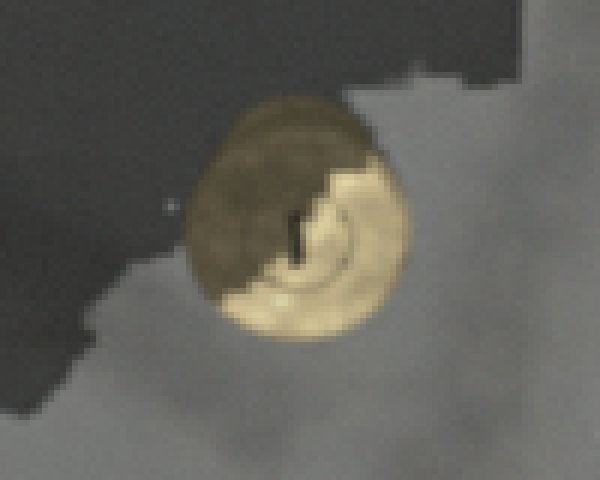

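Call:
{"fn": "arm_command", "kwargs": {"motion": [[0.03,-0.025,0.003,0,0,0,0.06],[0.06,-0.025,0.003,0.006,0,0,0.06],[0.09,-0.025,0.003,0.006,0,0,0.06],[0.1,-0.025,0.003,0.006,0,0,0.06],[0.1,-0.025,0.003,0.006,0,0,0.06]]}}

```text
time_s: 7.15
tool_pos: [0.4333, -0.0054, 0.0558]
tool_rot: [[-0.003, -1.0, 0.003], [-0.001, 0.003, 1.0], [-1.0, 0.003, -0.001]]
ft_force: [-0.4, 0.6, 0.0]
opening: 0.0599
```

```bash
python3 - <<'E'
from h import *
to((.434,-.003,.0055),90)
E
```

```text
t 7.15 pos [ 0.4333 -0.0054  0.0558] op 0.059948408219948256 F [-0.4221  0.5653  0.016 ]
shift [ 0.0503 -0.0009  0.0024] rot [-0.0035 -0.0007 -0.0033] q [ 0.1178  0.8716 -0.3196  2.1439  1.0133  0.2878  0.4801]
```

Call:
{"fn": "arm_command", "kwargs": {"motion": [[0.03,0,0.002,-0.003,0,0,0.06],[0.045,0,0.002,-0.003,0,0,0.06],[0.05,0,0.002,-0.003,0,0,0.05],[0.05,0,0.002,-0.003,0,0,0.02],[0.05,0,0.002,-0.003,0,0,0.02],[0.05,0,0.002,-0.003,0,0,0.02],[0.05,0,0.002,-0.003,0,0,0.02],[0.05,0,0.002,-0.003,0,0,0.02],[0.02,0,0.002,-0.003,0,0,0.02],[-0.02,0,0.002,-0.003,0,0,0.02]]}}

```text
time_s: 7.98
tool_pos: [0.4346, -0.0022, 0.0496]
tool_rot: [[-0.001, -1.0, 0.001], [-0.001, 0.001, 1.0], [-1.0, 0.001, -0.001]]
ft_force: [0.8, -0.3, -1.5]
opening: 0.0319
```

```bash
python3 - <<'E'
from h import *
to((.46,-.417,.10),90)
im=imaging.get_image('wrist'); cv2.imwrite('pics/w6.png',im[:,:,::-1])
E
```

```text
t 7.9833 pos [ 0.4346 -0.0022  0.0496] op 0.0319365022282952 F [ 0.8459 -0.2774 -1.4954]
shift [-0.05   -0.0258 -0.4148] rot [-0.001  -0.0009 -0.0006] q [ 0.1205  0.8876 -0.3382  2.1446  1.093   0.295   0.3969]
```

View pics/w6.png

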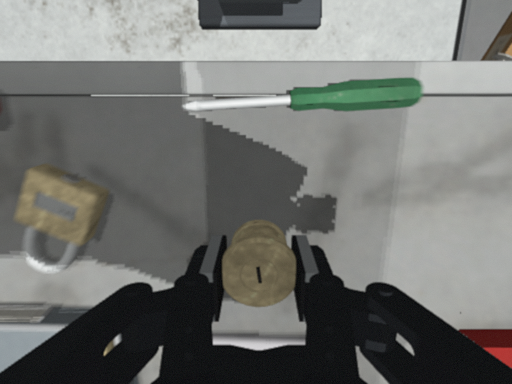

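Cylinder a is held upright at (258,270). I'll carry it to the tray.

Call:
{"fn": "arm_command", "kwargs": {"motion": [[-0.03,0,-0.02,0,0,0,0.02],[-0.06,-0.005,-0.06,0,0,0,0.02],[-0.06,-0.008,-0.1,0,0,0,0.02],[-0.06,-0.01,-0.14,0,0,0,0.02],[-0.06,-0.013,-0.18,0,0,0,0.02],[-0.06,-0.016,-0.22,0,0,0,0.02],[-0.06,-0.018,-0.26,0,0,0,0.02],[-0.06,-0.02,-0.3,0,0,0,0.02],[-0.06,-0.023,-0.34,0,0,0,0.02],[-0.06,-0.026,-0.38,0,0,0,0.02]]}}

```text
time_s: 8.87
tool_pos: [0.459, -0.3809, 0.1102]
tool_rot: [[0.002, -1.0, 0.004], [0.001, 0.004, 1.0], [-1.0, -0.002, 0.001]]
ft_force: [0.4, 0.6, -0.4]
opening: 0.0317
```

Call:
{"fn": "arm_command", "kwargs": {"motion": [[0,0,-0.02,0,0,0,0.02],[0,0,-0.034,0,0,0,0.02],[0,0,-0.034,0,0,0,0.02],[0,0,-0.034,0,0,0,0.02],[0,0,-0.034,0,0,0,0.02]]}}

```text
time_s: 9.28
tool_pos: [0.4601, -0.4114, 0.1099]
tool_rot: [[0.002, -1.0, 0.001], [0.001, 0.001, 1.0], [-1.0, -0.002, 0.001]]
ft_force: [0.7, -1.0, -0.4]
opening: 0.0317
```

```bash
python3 - <<'E'
from h import *
to((.459,-.417,.03),90)
im=imaging.get_image('wrist'); cv2.imwrite('pics/w7.png',im[:,:,::-1])
E
```

```text
t 9.2833 pos [ 0.4601 -0.4114  0.1099] op 0.03168371820835714 F [ 0.7365 -1.0171 -0.3616]
shift [ 0.0799  0.0012 -0.0057] rot [-0.0015  0.001   0.0023] q [ 1.0086  1.0097 -0.7464  1.4411  0.756   0.9892  1.6436]
```

View pics/w7.png

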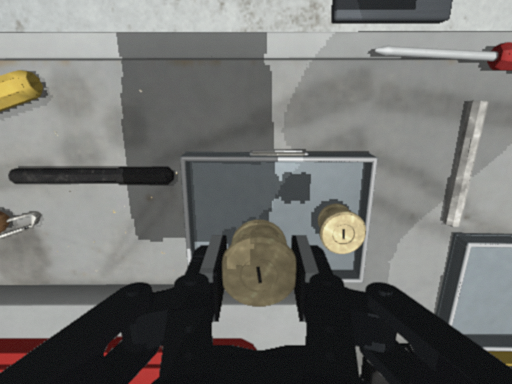

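Call:
{"fn": "arm_command", "kwargs": {"motion": [[0.03,0.001,-0.005,0,0,0,0.02],[0.06,0.001,-0.005,0,0,0,0.02],[0.08,0.001,-0.005,0,0,0,0.02],[0.08,0.001,-0.005,0,0,0,0.02],[0.08,0.001,-0.005,0,0,0,0.02]]}}

```text
time_s: 9.75
tool_pos: [0.4594, -0.4163, 0.03]
tool_rot: [[0.002, -1.0, 0.001], [0.001, 0.001, 1.0], [-1.0, -0.002, 0.001]]
ft_force: [0.3, 0.4, 0.5]
opening: 0.0319
```

```bash
python3 - <<'E'
from h import *
to((.459,-.417,.01),90)
E
```

```text
t 9.75 pos [ 0.4594 -0.4163  0.03  ] op 0.031853636575046314 F [0.2894 0.3716 0.4655]
shift [ 0.02    0.0004 -0.0007] rot [-0.0013  0.0015  0.0017] q [ 0.991   1.1216 -0.6851  1.4649  0.8433  0.8645  1.5901]
```

Call:
{"fn": "arm_command", "kwargs": {"motion": [[0.012,0,0,0,0,0,0.02],[0.019,0,0,0,0,0,0.02],[0.02,0,0,0,0,0,0.02],[0.0205,0,0,0,0,0,0.02],[0.0205,0,0,0,0,0,0.05],[0.0205,0,0,0,0,0,0.05],[0.0205,0,0,0,0,0,0.05],[-0.01,0,0,0,0,0,0.05],[-0.05,0,0,0,0,0,0.05],[-0.09,0,0,0,0,0,0.05]]}}

```text
time_s: 10.58
tool_pos: [0.4586, -0.4167, 0.1207]
tool_rot: [[0.001, -1.0, 0.002], [0.002, 0.002, 1.0], [-1.0, -0.001, 0.002]]
ft_force: [0.7, -0.6, -0.2]
opening: 0.05
```

```bash
python3 - <<'E'
from h import *
to((.39,-.15,.18),90)
im=imaging.get_image('wrist'); cv2.imwrite('pics/w8.png',im[:,:,::-1])
E
```

```text
t 10.5833 pos [ 0.4586 -0.4167  0.1207] op 0.05000561814157642 F [ 0.6698 -0.5701 -0.2059]
shift [-0.0588  0.069   0.2667] rot [-0.0018  0.0019  0.0013] q [ 1.0175  0.9998 -0.7553  1.4211  0.7423  1.0169  1.6663]
```

View pics/w8.png

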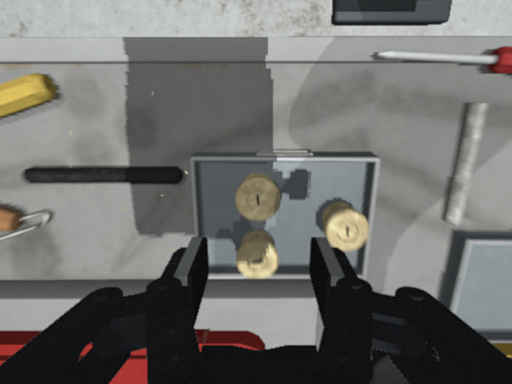

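All three cylinders stand in the tray: (258,197), (258,253) and the stock one at (344,229). Next is the padlock.

Call:
{"fn": "arm_command", "kwargs": {"motion": [[-0.04,0.01,0.02,0.03,0,0,0.07],[-0.05,0.02,0.06,0.07,0,0,0.07],[-0.05,0.03,0.1,0.11,0,0,0.07],[-0.05,0.04,0.14,0.15,0,0,0.07],[-0.05,0.05,0.18,0.2,0,0,0.07],[-0.05,0.055,0.22,0.25,0,0,0.07],[-0.05,0.06,0.26,0.3,0,0,0.07],[-0.05,0.06,0.285,0.35,0,0,0.07],[-0.05,0.06,0.285,0.35,0,0,0.07],[-0.05,0.06,0.285,0.35,0,0,0.07]]}}

```text
time_s: 11.47
tool_pos: [0.3999, -0.1312, 0.1701]
tool_rot: [[0.003, -0.94, 0.342], [0.0, 0.342, 0.94], [-1.0, -0.003, 0.001]]
ft_force: [0.2, -0.3, 0.2]
opening: 0.0702
```

Call:
{"fn": "arm_command", "kwargs": {"motion": [[0,0,0,0,0,0,0.07],[0,0,0,0,0,0,0.07]]}}

```text
time_s: 11.63
tool_pos: [0.3995, -0.133, 0.1696]
tool_rot: [[0.002, -0.938, 0.346], [0.0, 0.346, 0.938], [-1.0, -0.002, 0.001]]
ft_force: [0.3, 0.9, 0.3]
opening: 0.0699
```

```bash
python3 - <<'E'
from h import *
to((.42,-.121,.06),70)
o=sensors.get_obs(); c=cam('wrist',o); im=imaging.get_image('wrist'); cv2.imwrite('pics/w9.png',im[:,:,::-1])
for b,s in blobs(brass(im),60): print(b,s,ray(c,b,.017)[0])
E
```

```text
t 11.6333 pos [ 0.3995 -0.133   0.1696] op 0.06990727858210172 F [0.2501 0.9241 0.3154]
shift [ 0.1097 -0.0149  0.0183] rot [-0.0043  0.0011  0.0018] q [ 0.6088  0.6578 -0.6206  2.088   0.6786  0.601   0.7253]
[282.0212 203.783 ] [262 195  37  17 424] [ 0.4341 -0.1211  0.017 ]
[309.6243 290.3973] [287 272  45  37 881] [ 0.5383 -0.1256  0.017 ]
[ 21.6452 317.0993] [ 11 307  27  25 403] [ 0.4598 -0.4365  0.017 ]
```

View pics/w9.png

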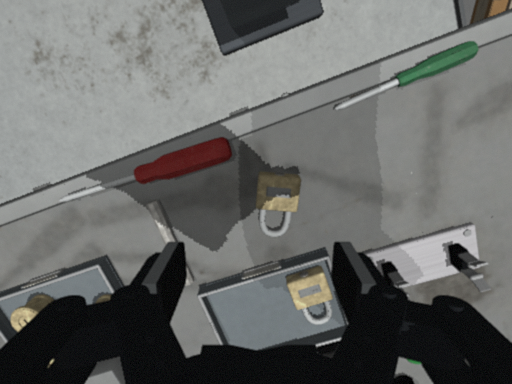

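```bash
python3 - <<'E'
from h import *
im=cv2.imread('pics/w9.png'); cv2.imwrite('pics/w9c.png',cv2.resize(im[155:245,230:330],None,fx=6,fy=6,interpolation=cv2.INTER_NEAREST))
E
```

View pics/w9c.png

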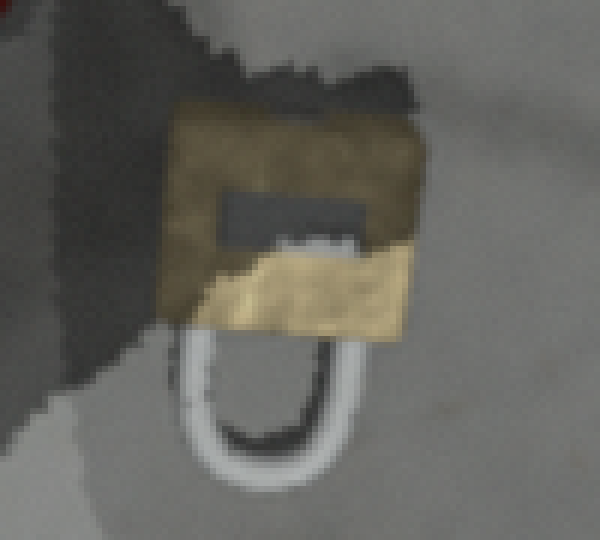

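```bash
python3 - <<'E'
from h import *
o=sensors.get_obs(); c=cam('wrist',o)
f=lambda u,v:(230+u/6,155+v/6)
P=ray(c,[f(158,322),f(403,342),f(172,103),f(422,135)],.017); T=ray(c,[f(262,488)],.010)
print(P,T); 
e=P[1]-P[0]; print(np.linalg.norm(e),np.degrees(np.arctan2(e[1],e[0])))
for a,b in((2,0),(3,1)):
    e=P[b]-P[a]; print(np.linalg.norm(e),np.degrees(np.arctan2(e[1],e[0])))
m=(P[0]+P[1])/2; print('front mid',m,'back mid',(P[2]+P[3])/2); e=T[0]-m; print(np.degrees(np.arctan2(e[1],e[0])),np.linalg.norm(e[:2]))
E
```

```text
[[ 0.43   -0.1467  0.017 ]
 [ 0.4475 -0.1098  0.017 ]
 [ 0.3959 -0.1316  0.017 ]
 [ 0.4148 -0.0958  0.017 ]] [[ 0.4676 -0.1414  0.01  ]]
0.04082082815709892 64.68310985032433
0.03729964136459676 -23.896139396799782
0.035533323160331094 -23.193405932485657
front mid [ 0.4388 -0.1282  0.017 ] back mid [ 0.4054 -0.1137  0.017 ]
-24.560477112385517 0.03169770453836371
```

```bash
python3 - <<'E'
from h import *
to((.4225,-.121,.05),65.5)
E
```

```text
t 11.6833 pos [ 0.3994 -0.133   0.1696] op 0.06990732665095509 F [-0.1925  0.8783  0.4233]
shift [ 0.1196 -0.0173  0.0191] rot [0.074  0.0013 0.0016] q [ 0.6089  0.6579 -0.6207  2.0881  0.6785  0.6009  0.7252]
```

Call:
{"fn": "arm_command", "kwargs": {"motion": [[0.04,-0.017,0.019,0.074,0,0,0.07],[0.08,-0.017,0.019,0.074,0,0,0.07],[0.115,-0.017,0.019,0.074,0,0,0.07],[0.12,-0.017,0.019,0.074,0,0,0.07],[0.12,-0.017,0.019,0.074,0,0,0.07]]}}

```text
time_s: 12.1
tool_pos: [0.4215, -0.12, 0.0489]
tool_rot: [[-0.001, -0.911, 0.413], [0.0, 0.413, 0.911], [-1.0, 0.001, -0.0]]
ft_force: [-0.5, 0.4, 1.2]
opening: 0.0699
```

```bash
python3 - <<'E'
from h import *
to((.4225,-.121,.005),65.5)
im=imaging.get_image('wrist'); cv2.imwrite('pics/w10.png',im[:,:,::-1])
E
```

```text
t 12.1 pos [ 0.4215 -0.12    0.0489] op 0.06987031337485906 F [-0.5346  0.3651  1.1874]
shift [ 0.0439 -0.0014 -0.0005] rot [ 0.0022 -0.0001 -0.0012] q [ 0.3531  0.8836 -0.2646  2.1327  0.9633  0.2486  0.3794]
```

View pics/w10.png

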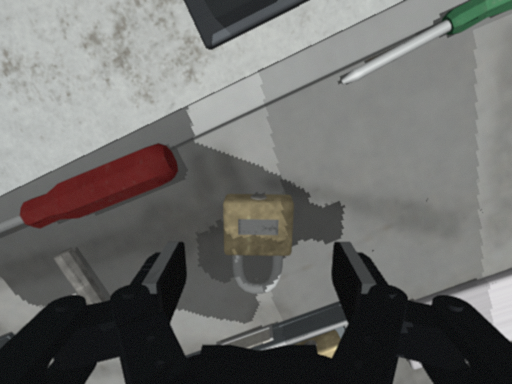

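The padlock is square and centred between the jaws, with its body at (225–293, 195–255). I'll descend and grip.

Call:
{"fn": "arm_command", "kwargs": {"motion": [[0.03,-0.001,0,0,0,0,0.07],[0.042,-0.001,0,0,0,0,0.065],[0.043,-0.001,0,0,0,0,0.055],[0.043,-0.001,0,0,0,0,0.03],[0.043,-0.001,0,0,0,0,0.03],[0.043,-0.001,0,0,0,0,0.03],[0.043,-0.001,0,0,0,0,0.03],[0.043,-0.001,0,0,0,0,0.03],[0.01,-0.001,0,0,0,0,0.03],[-0.03,-0.001,0,0,0,0,0.03]]}}

```text
time_s: 12.98
tool_pos: [0.4233, -0.1208, 0.0658]
tool_rot: [[0.001, -0.91, 0.414], [-0.001, 0.414, 0.91], [-1.0, -0.001, -0.0]]
ft_force: [0.6, -0.6, -2.2]
opening: 0.0399
```

```bash
python3 - <<'E'
from h import *
to((.555,-.181,.1),0)
im=imaging.get_image('wrist'); cv2.imwrite('pics/w11.png',im[:,:,::-1])
E
```

```text
t 12.9833 pos [ 0.4233 -0.1208  0.0658] op 0.039929511957034765 F [ 0.6227 -0.5621 -2.2061]
shift [-0.034  -0.1449 -0.0003] rot [1.1443 0.0007 0.0013] q [ 0.4115  0.8564 -0.3679  2.12    0.9626  0.3381  0.3738]
```

View pics/w11.png

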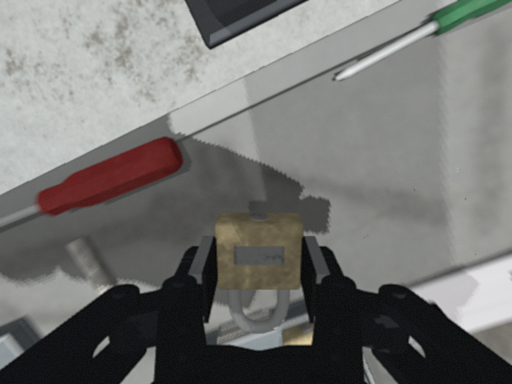

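Call:
{"fn": "arm_command", "kwargs": {"motion": [[-0.03,0,0,0.1,0,0,0.03],[-0.055,-0.02,0,0.22,0,0,0.03],[-0.055,-0.04,0,0.34,0,0,0.03],[-0.055,-0.06,0,0.46,0,0,0.03],[-0.055,-0.08,0,0.58,0,0,0.03],[-0.055,-0.1,0,0.7,0,0,0.03],[-0.055,-0.12,0,0.82,0,0,0.03],[-0.055,-0.145,0,0.94,0,0,0.03],[-0.055,-0.145,0,1.06,0,0,0.03],[-0.055,-0.145,0,1.144,0,0,0.03]]}}

```text
time_s: 13.87
tool_pos: [0.5559, -0.1808, 0.1216]
tool_rot: [[0.004, 0.008, 1.0], [0.003, 1.0, -0.008], [-1.0, 0.003, 0.004]]
ft_force: [-0.8, 0.5, -2.2]
opening: 0.0395
```

Call:
{"fn": "arm_command", "kwargs": {"motion": [[0,0,0,0,0,0,0.03],[0,0,0,0,0,0,0.03],[0,0,0,0,0,0,0.03]]}}

```text
time_s: 14.12
tool_pos: [0.5554, -0.1808, 0.1208]
tool_rot: [[0.004, -0.002, 1.0], [0.001, 1.0, 0.002], [-1.0, 0.001, 0.004]]
ft_force: [-0.3, -0.3, -2.0]
opening: 0.0396
```

```bash
python3 - <<'E'
from h import *
to((.555,-.181,.05),0)
im=imaging.get_image('wrist'); cv2.imwrite('pics/w12.png',im[:,:,::-1])
E
```

```text
t 14.1167 pos [ 0.5554 -0.1808  0.1208] op 0.03962237502693087 F [-0.3377 -0.3009 -1.9784]
shift [ 0.0708 -0.0003 -0.0007] rot [ 0.0021  0.0037 -0.0014] q [ 0.4255  0.8761 -0.3318  1.5739  0.3722  0.7512 -0.0666]
```

View pics/w12.png

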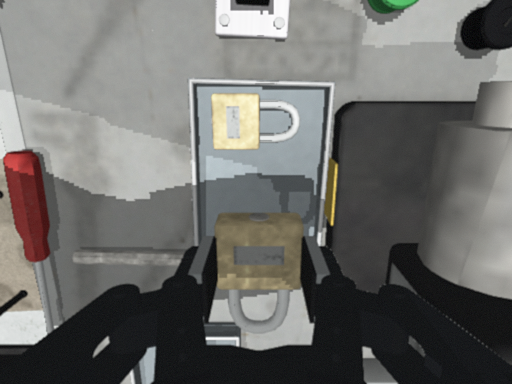

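```bash
python3 - <<'E'
from h import *
o=sensors.get_obs(); c=cam('wrist',o)
print(ray(c,[(190,81),(333,84),(197,247),(326,245)],.02)); print('stock near edge',ray(c,[(215,150),(260,149)],.021))
print('held back edge',ray(c,[(216,213),(302,213)],.12+.013),'rail corners',ray(c,[(216,37),(288,38)],.008))
E
```

```text
[[ 0.5056 -0.0963  0.02  ]
 [ 0.6095 -0.0984  0.02  ]
 [ 0.5031 -0.2295  0.02  ]
 [ 0.6126 -0.2277  0.02  ]]
stock near edge [[ 0.5218 -0.1465  0.021 ]
 [ 0.5564 -0.1457  0.021 ]]
held back edge [[ 0.5364 -0.1553  0.133 ]
 [ 0.5741 -0.1554  0.133 ]] rail corners [[ 0.5242 -0.0654  0.008 ]
 [ 0.577  -0.066   0.008 ]]
```

Call:
{"fn": "arm_command", "kwargs": {"motion": [[0.03,0.001,0.001,0,0.004,0,0.03],[0.06,0.001,0.001,0,0.004,0,0.03],[0.08,0.001,0.001,0,0.004,0,0.03],[0.09,0.001,0.001,0,0.004,0,0.03],[0.09,0.001,0.001,0,0.004,0,0.03]]}}

```text
time_s: 14.58
tool_pos: [0.5561, -0.1794, 0.0284]
tool_rot: [[-0.003, -0.0, 1.0], [0.002, 1.0, 0.0], [-1.0, 0.002, -0.003]]
ft_force: [-1.2, -0.4, -1.0]
opening: 0.0398
```

```bash
python3 - <<'E'
from h import *
to((.557,-.18,.01),0)
E
```

```text
t 14.5833 pos [ 0.5561 -0.1794  0.0284] op 0.03975459867183089 F [-1.1671 -0.3891 -0.9947]
shift [ 0.0183 -0.0006  0.001 ] rot [ 0.0005 -0.0033 -0.0017] q [ 0.3913  1.019  -0.2699  1.6095  0.4285  0.5758 -0.119 ]
```

Call:
{"fn": "arm_command", "kwargs": {"motion": [[0.01,0,0.001,0,0,0,0.03],[0.015,0,0.001,0,0,0,0.03],[0.0165,0,0.001,0,0,0,0.03],[0.0175,0,0.001,0,0,0,0.03],[0.0175,0,0.001,0,0,0,0.03]]}}

```text
time_s: 15.0
tool_pos: [0.5581, -0.1798, 0.0129]
tool_rot: [[-0.0, 0.001, 1.0], [0.0, 1.0, -0.001], [-1.0, 0.0, -0.0]]
ft_force: [0.3, 0.1, -1.1]
opening: 0.0398
```

Call:
{"fn": "arm_command", "kwargs": {"motion": [[0.002,0,0,0,0,0,0.03],[0.0035,0,0,0,0,0,0.03],[0.0035,0,0,0,0,0,0.03]]}}

```text
time_s: 15.25
tool_pos: [0.5583, -0.1798, 0.0124]
tool_rot: [[0.001, 0.001, 1.0], [-0.001, 1.0, -0.001], [-1.0, -0.001, 0.001]]
ft_force: [-19.2, 6.3, 67.6]
opening: 0.0401
```

Call:
{"fn": "arm_command", "kwargs": {"motion": [[-0.0025,0,0,0,0,0,0.03],[-0.0025,0,0,0,0,0,0.03]]}}

```text
time_s: 15.42
tool_pos: [0.5586, -0.1799, 0.0127]
tool_rot: [[0.001, 0.001, 1.0], [-0.0, 1.0, -0.001], [-1.0, -0.0, 0.001]]
ft_force: [-4.4, 0.6, 24.2]
opening: 0.04
```

```bash
python3 - <<'E'
from h import *
to((.557,-.18,.01),0)
im=imaging.get_image('wrist'); cv2.imwrite('pics/w13.png',im[:,:,::-1])
E
```

```text
t 15.4167 pos [ 0.5586 -0.1799  0.0127] op 0.04003590819949777 F [-4.3781  0.5818 24.2353]
shift [ 0.0027 -0.0001 -0.0016] rot [-0.0008  0.001   0.0001] q [ 0.3843  1.0454 -0.2572  1.6074  0.4378  0.5453 -0.1281]
```

View pics/w13.png

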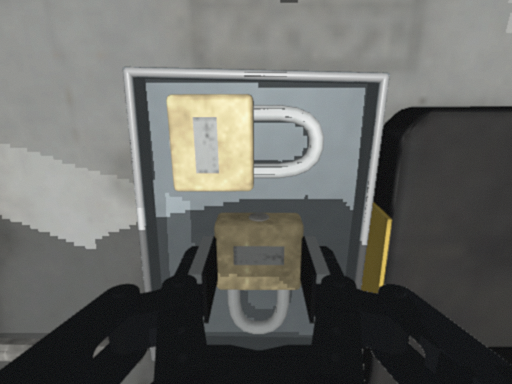

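Resting in the tray and clear of the stock padlock (body at (170–253, 95–190)). I'll ease up another millimetre, then release.

Call:
{"fn": "arm_command", "kwargs": {"motion": [[-0.001,0,0,0,0,0,0.03],[-0.001,0,0,0,0,0,0.052],[-0.001,0,0,0,0,0,0.052],[-0.001,0,0,0,0,0,0.052],[-0.02,0,0,0,0,0,0.052],[-0.06,0,0,0,0,0,0.052],[-0.1,0,0,0,0,0,0.052],[-0.14,0,0,0,0,0,0.052]]}}

```text
time_s: 16.13
tool_pos: [0.5577, -0.1796, 0.1528]
tool_rot: [[-0.001, 0.001, 1.0], [0.001, 1.0, -0.001], [-1.0, 0.001, -0.001]]
ft_force: [0.5, -0.1, 0.4]
opening: 0.0517
```

```bash
python3 - <<'E'
from h import *
to((.445,-.30,.17),90)
im=imaging.get_image('wrist'); cv2.imwrite('pics/w14.png',im[:,:,::-1])
E
```

```text
t 16.1333 pos [ 0.5577 -0.1796  0.1528] op 0.051718627159795 F [ 0.5492 -0.056   0.3774]
shift [-0.0171 -0.1205 -0.1126] rot [-1.5713 -0.0004 -0.0019] q [ 0.43    0.8366 -0.3515  1.5329  0.3506  0.8366 -0.0521]
```

View pics/w14.png

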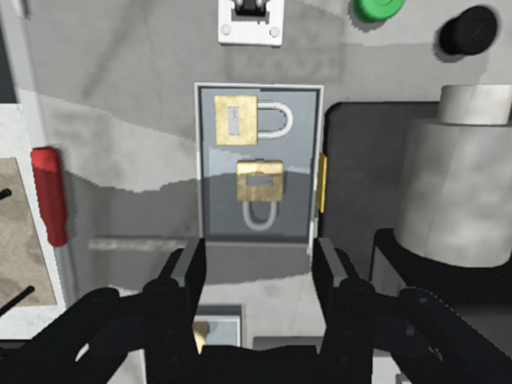

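The padlock lies flat in the tray at (260,180) with a clear gap to the stock padlock. Next is the rod, so I'll turn to yaw 90 above it.

Call:
{"fn": "arm_command", "kwargs": {"motion": [[-0.015,0,-0.01,-0.12,0,0,0.05],[-0.02,-0.01,-0.03,-0.24,0,0,0.05],[-0.02,-0.02,-0.05,-0.36,0,0,0.05],[-0.02,-0.03,-0.07,-0.48,0,0,0.05],[-0.02,-0.04,-0.09,-0.6,0,0,0.05],[-0.02,-0.05,-0.11,-0.72,0,0,0.05],[-0.02,-0.06,-0.13,-0.84,0,0,0.05],[-0.02,-0.068,-0.14,-0.96,0,0,0.05],[-0.02,-0.068,-0.14,-1.08,0,0,0.05],[-0.02,-0.068,-0.14,-1.2,0,0,0.05]]}}

```text
time_s: 17.02
tool_pos: [0.4175, -0.2484, 0.1714]
tool_rot: [[-0.001, -0.933, 0.359], [0.0, 0.359, 0.933], [-1.0, 0.001, -0.0]]
ft_force: [-0.3, -0.0, -0.4]
opening: 0.0498
```

Call:
{"fn": "arm_command", "kwargs": {"motion": [[0,0,0,-0.12,0,0,0.05],[0,0,0,-0.24,0,0,0.05],[0,0,0,-0.37,0,0,0.05],[0,0,0,-0.37,0,0,0.05],[0,0,0,-0.37,0,0,0.05]]}}

```text
time_s: 17.43
tool_pos: [0.418, -0.2478, 0.1712]
tool_rot: [[-0.001, -1.0, 0.005], [0.001, 0.005, 1.0], [-1.0, 0.001, 0.001]]
ft_force: [-0.0, 1.2, -0.5]
opening: 0.05
```

```bash
python3 - <<'E'
from h import *
to((.441,-.248,.05),90)
im=imaging.get_image('wrist'); cv2.imwrite('pics/w15.png',im[:,:,::-1])
E
```

```text
t 17.4333 pos [ 0.418  -0.2478  0.1712] op 0.05004334768209582 F [-0.027   1.2127 -0.5015]
shift [ 0.1211 -0.0232 -0.0002] rot [-0.0052  0.001  -0.0009] q [ 0.9096  0.777  -0.8191  1.8667  0.7552  0.8426  1.2633]
```

View pics/w15.png

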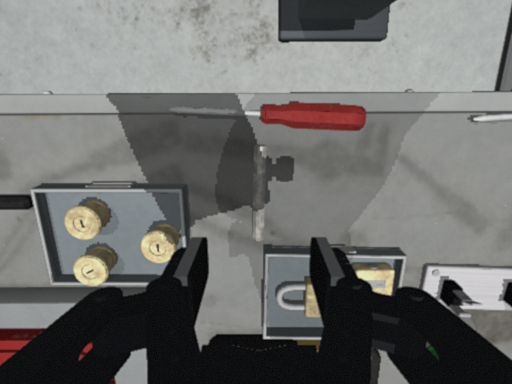

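```bash
python3 - <<'E'
from h import *
o=sensors.get_obs(); c=cam('wrist',o)
P=ray(c,[(263,145.5),(259,241)],.008); print(P,P.mean(0),np.linalg.norm(P[1]-P[0])); e=P[1]-P[0]; print(np.degrees(np.arctan2(e[1],e[0])))
im=cv2.imread('pics/w15.png'); cv2.imwrite('pics/w15c.png',cv2.resize(im[135:255,220:310],None,fx=5,fy=5,interpolation=cv2.INTER_NEAREST))
E
```

```text
[[ 0.39   -0.2431  0.008 ]
 [ 0.4915 -0.2477  0.008 ]] [ 0.4407 -0.2454  0.008 ] 0.10163836056064887
-2.5932357165277966
```

View pics/w15c.png

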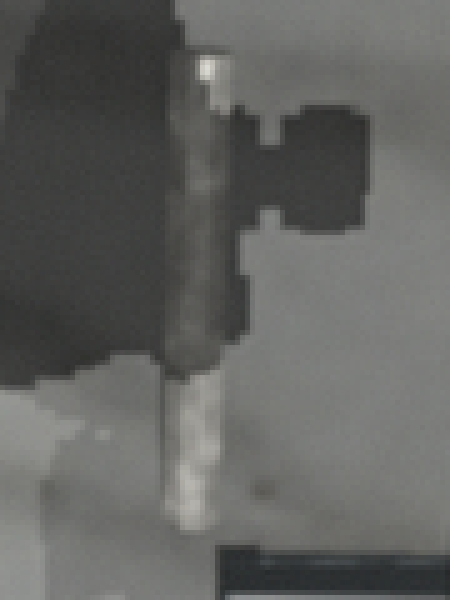

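Call:
{"fn": "arm_command", "kwargs": {"motion": [[0.04,-0.023,0.001,0.03,0,0,0.035],[0.08,-0.023,0.001,0.03,0,0,0.035],[0.11,-0.023,0.001,0.03,0,0,0.035],[0.14,-0.023,0.001,0.03,0,0,0.035],[0.15,-0.023,0.001,0.03,0,0,0.035],[0.15,-0.023,0.001,0.03,0,0,0.035]]}}

```text
time_s: 17.98
tool_pos: [0.4404, -0.2461, 0.02]
tool_rot: [[-0.003, -0.999, 0.033], [0.001, 0.033, 0.999], [-1.0, 0.003, 0.001]]
ft_force: [0.1, -0.7, -0.2]
opening: 0.0346
```

```bash
python3 - <<'E'
from h import *
to((.441,-.2475,.006),88)
im=imaging.get_image('wrist'); cv2.imwrite('pics/w16.png',im[:,:,::-1])
E
```

```text
t 17.9833 pos [ 0.4404 -0.2461  0.02  ] op 0.03462781874263117 F [ 0.092  -0.7098 -0.2402]
shift [ 0.014  -0.0007 -0.0013] rot [ 0.0017  0.0011 -0.0032] q [ 0.7515  1.0226 -0.5759  1.9006  1.0537  0.5644  0.9826]
```

View pics/w16.png

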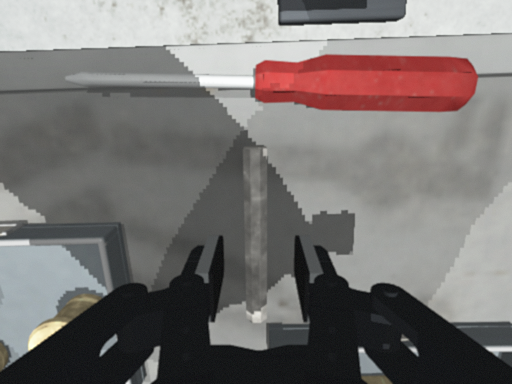

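Call:
{"fn": "arm_command", "kwargs": {"motion": [[0.01,0,-0.001,0,0,0,0.03],[0.015,0,-0.001,0,0,0,0.03],[0.016,0,-0.001,0,0,0,0.025],[0.016,0,-0.001,0,0,0,0.02]]}}

```text
time_s: 18.37
tool_pos: [0.441, -0.2479, 0.0057]
tool_rot: [[-0.0, -0.999, 0.032], [0.0, 0.032, 0.999], [-1.0, 0.0, 0.0]]
ft_force: [-0.6, -0.7, 0.9]
opening: 0.0197
```

Call:
{"fn": "arm_command", "kwargs": {"motion": [[0.001,0,0,0,0,0,0.015],[0.0015,0,0,0,0,0,0.0],[0.0015,0,0,0,0,0,0.0],[0.0015,0,0,0,0,0,0.0],[0.0015,0,0,0,0,0,0.0]]}}

```text
time_s: 18.78
tool_pos: [0.4411, -0.2478, 0.0047]
tool_rot: [[0.0, -1.0, 0.032], [-0.0, 0.032, 1.0], [-1.0, -0.0, -0.0]]
ft_force: [-3.5, 0.6, 15.7]
opening: 0.0091
```

Call:
{"fn": "arm_command", "kwargs": {"motion": [[-0.01,0,0,0,0,0,0.0],[-0.04,0,0,0,0,0,0.0],[-0.08,0,0,0,0,0,0.0],[-0.1,0,0,0,0,0,0.0],[-0.1,0,0,0,0,0,0.0]]}}

```text
time_s: 19.2
tool_pos: [0.4421, -0.2481, 0.1082]
tool_rot: [[0.004, -0.999, 0.032], [-0.001, 0.032, 0.999], [-1.0, -0.004, -0.001]]
ft_force: [-0.2, -0.5, -0.9]
opening: 0.0094
```

```bash
python3 - <<'E'
from h import *
to((.554,.0005,.13),0)
im=imaging.get_image('wrist'); cv2.imwrite('pics/w17.png',im[:,:,::-1])
E
```

```text
t 19.2 pos [ 0.4421 -0.2481  0.1082] op 0.009444702607986397 F [-0.1942 -0.5303 -0.9246]
shift [-0.0218 -0.104   0.252 ] rot [1.5389 0.0019 0.0041] q [ 0.8267  0.8857 -0.719   1.8605  0.8632  0.736   1.1482]
```

View pics/w17.png

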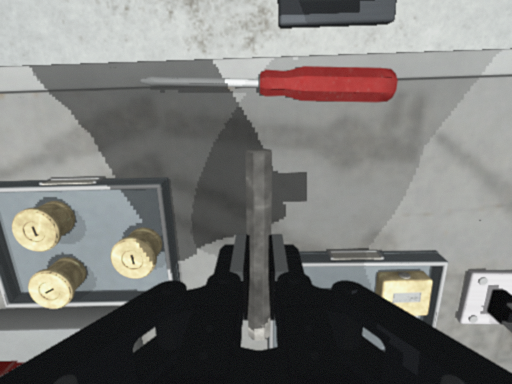

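```bash
python3 - <<'E'
from h import *
o=sensors.get_obs(); c=cam('wrist',o); R=np.array(o['tool_rot'])
z=o['tool_pos'][2]+.0015+.006
P=ray(c,[(258,151),(259,327),(259,347)],z); print((P-o['tool_pos'])@R)
c=cam('top'); im=imaging.get_image('top'); cv2.imwrite('pics/t2.png',cv2.resize(im[150:240,120:290],None,fx=4.5,fy=4.5,interpolation=cv2.INTER_CUBIC)[:,:,::-1])
E
```

```text
[[-0.0076  0.052  -0.0001]
 [-0.0074 -0.039   0.0003]
 [-0.0074 -0.0517  0.0003]]
```

View pics/t2.png

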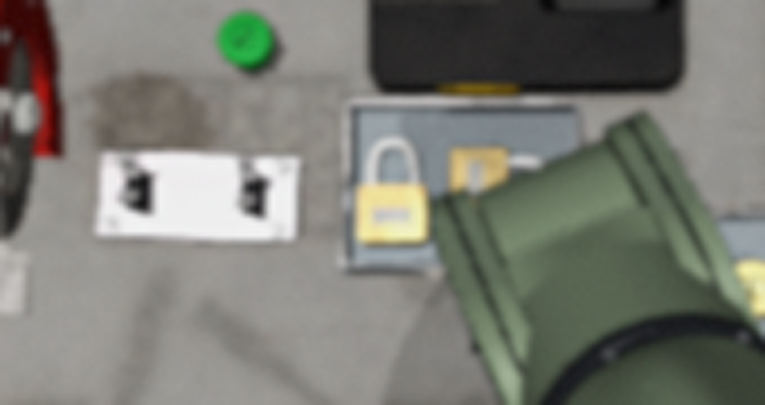

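```bash
python3 - <<'E'
from h import *
c=cam('top'); f=lambda u,v:(120+u/4.5,150+v/4.5)
P=ray(c,[f(103,152),f(299,157),f(297,241),f(97,236)],.008); print(P,P.mean(0))
E
```

```text
[[ 0.5811  0.0581  0.008 ]
 [ 0.5764 -0.0654  0.008 ]
 [ 0.523  -0.0649  0.008 ]
 [ 0.5276  0.0602  0.008 ]] [ 0.552 -0.003  0.008]
```

Call:
{"fn": "arm_command", "kwargs": {"motion": [[-0.02,-0.01,0.03,0.12,0,0,0],[-0.03,-0.02,0.06,0.24,0,0,0],[-0.03,-0.03,0.09,0.36,0,0,0],[-0.03,-0.04,0.12,0.48,0,0,0],[-0.03,-0.05,0.15,0.6,0,0,0],[-0.03,-0.06,0.17,0.72,0,0,0],[-0.03,-0.07,0.18,0.84,0,0,0],[-0.03,-0.08,0.19,0.96,0,0,0],[-0.03,-0.09,0.19,1.08,0,0,0],[-0.03,-0.1,0.19,1.2,0,0,0]]}}

```text
time_s: 20.13
tool_pos: [0.547, -0.0602, 0.133]
tool_rot: [[-0.002, -0.329, 0.944], [0.001, 0.944, 0.329], [-1.0, 0.001, -0.002]]
ft_force: [-0.4, 0.0, -0.7]
opening: 0.0092
```

```bash
python3 - <<'E'
from h import *
to((.554,-.04,.13),0)
E
```

```text
t 20.1333 pos [ 0.547  -0.0602  0.133 ] op 0.009210200180370479 F [-0.3947  0.0131 -0.749 ]
shift [0.003  0.0167 0.0132] rot [ 0.3348 -0.0022 -0.0009] q [ 0.2604  0.8273 -0.4026  1.6836  0.4484  0.7259 -0.0314]
```

Call:
{"fn": "arm_command", "kwargs": {"motion": [[-0.01,-0.02,0.005,0.12,0,0,0],[-0.017,-0.04,0,0.24,0,0,0],[-0.017,-0.042,-0.005,0.37,0,0,0],[-0.017,-0.042,-0.005,0.37,0,0,0],[-0.017,-0.042,-0.005,0.37,0,0,0],[-0.017,-0.042,-0.005,0.37,0,0,0]]}}

```text
time_s: 20.63
tool_pos: [0.5561, -0.1013, 0.1503]
tool_rot: [[-0.002, 0.025, 1.0], [0.001, 1.0, -0.025], [-1.0, 0.001, -0.002]]
ft_force: [0.0, 0.3, -0.8]
opening: 0.0094
```

```bash
python3 - <<'E'
from h import *
to((.552,-.003,.1),-2)
im=imaging.get_image('wrist'); cv2.imwrite('pics/w18.png',im[:,:,::-1])
cv2.imwrite('pics/w18c.png',cv2.resize(im[0:180,160:360],None,fx=3.9,fy=3.3,interpolation=cv2.INTER_CUBIC)[:,:,::-1])
E
```

```text
t 20.6333 pos [ 0.5561 -0.1013  0.1503] op 0.009404136759624987 F [ 0.0253  0.3217 -0.794 ]
shift [ 0.0504  0.0981 -0.0065] rot [ 0.0094 -0.0018 -0.001 ] q [ 0.2902  0.8105 -0.3257  1.6144  0.3366  0.7744 -0.2095]
```

View pics/w18.png

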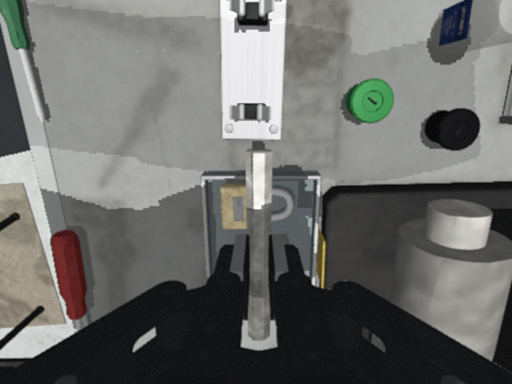

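View pics/w18c.png

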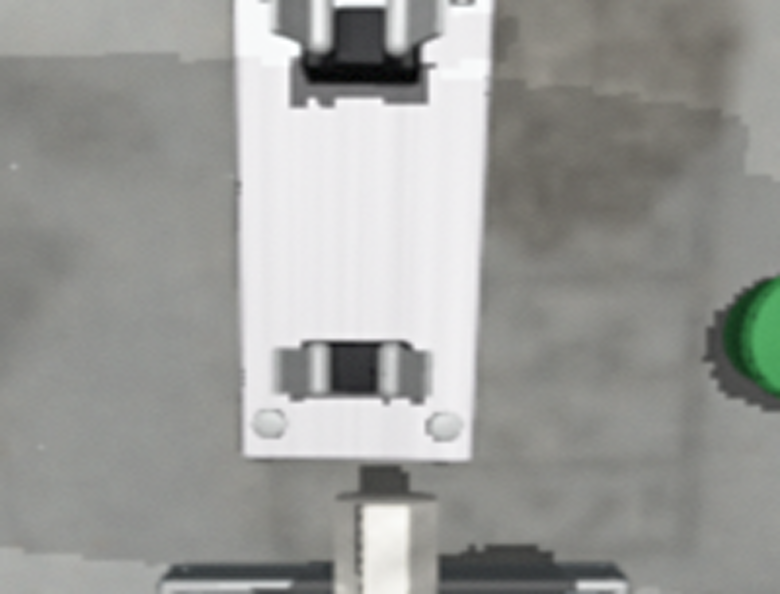

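```bash
python3 - <<'E'
from h import *
o=sensors.get_obs(); c=cam('wrist',o); f=lambda u,v:(160+u/3.9,v/3.3)
print('base near',ray(c,[f(243,458),f(470,460)],.008), 'base left/right edges far', ray(c,[f(236,60),f(493,60)],.008))
for z in(.05,.055): print('near clip',ray(c,[f(354.5,368),f(354.5,342),f(354.5,395)],z),'far',ray(c,[f(359,20),f(359,52)],z))
im=cv2.imread('pics/w18.png'); cv2.imwrite('pics/w18d.png',cv2.resize(im[90:150,210:300],None,fx=8,fy=8,interpolation=cv2.INTER_CUBIC))
E
```

```text
base near [[ 0.5239 -0.0634  0.008 ]
 [ 0.5761 -0.0653  0.008 ]] base left/right edges far [[0.5284 0.0334 0.008 ]
 [0.5815 0.0319 0.008 ]]
near clip [[ 0.5515 -0.0382  0.05  ]
 [ 0.5517 -0.0326  0.05  ]
 [ 0.5513 -0.0442  0.05  ]] far [[0.5547 0.0314 0.05  ]
 [0.5545 0.0255 0.05  ]]
near clip [[ 0.5516 -0.038   0.055 ]
 [ 0.5518 -0.0324  0.055 ]
 [ 0.5514 -0.0438  0.055 ]] far [[0.5548 0.0302 0.055 ]
 [0.5546 0.0244 0.055 ]]
```

View pics/w18d.png

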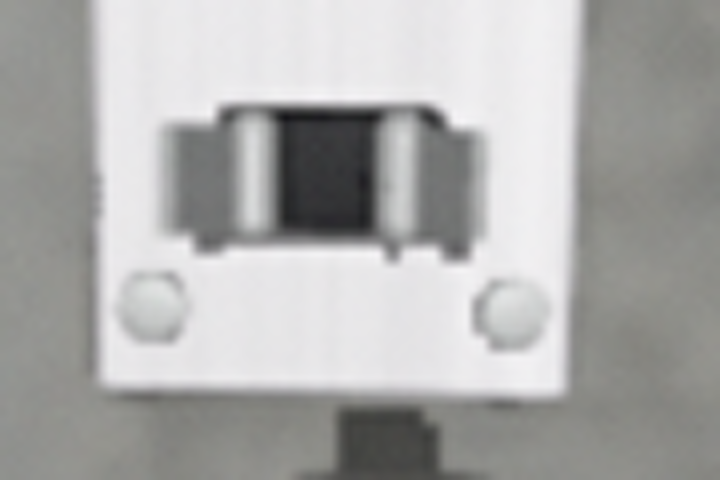

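```bash
python3 - <<'E'
from h import *
to((.553,-.003,.1),-2.5)
E
```

```text
t 20.6833 pos [ 0.5561 -0.1014  0.1504] op 0.009034854386027847 F [ 0.0998 -0.7987 -0.7852]
shift [ 0.0505  0.0982 -0.0056] rot [ 0.0176 -0.0016 -0.001 ] q [ 0.2903  0.8104 -0.3257  1.6143  0.3365  0.7744 -0.2098]
```

Call:
{"fn": "arm_command", "kwargs": {"motion": [[0,0.03,-0.006,0.018,0,0,0],[0.01,0.06,-0.006,0.018,0,0,0],[0.02,0.09,-0.006,0.018,0,0,0],[0.04,0.098,-0.006,0.018,0,0,0],[0.06,0.098,-0.006,0.018,0,0,0],[0.07,0.098,-0.006,0.018,0,0,0],[0.07,0.098,-0.006,0.018,0,0,0],[0.07,0.098,-0.006,0.018,0,0,0]]}}

```text
time_s: 21.35
tool_pos: [0.5531, -0.0042, 0.081]
tool_rot: [[-0.001, 0.048, 0.999], [0.0, 0.999, -0.048], [-1.0, 0.0, -0.001]]
ft_force: [-0.2, 0.3, 0.0]
opening: 0.0091
```

```bash
python3 - <<'E'
from h import *
to((.553,-.003,.065),-2.5)
im=imaging.get_image('wrist'); cv2.imwrite('pics/w19.png',im[:,:,::-1])
im=imaging.get_image('scene'); cv2.imwrite('pics/s19.png',cv2.resize(im[240:360,130:290],None,fx=4.8,fy=4.8,interpolation=cv2.INTER_CUBIC)[:,:,::-1])
E
```

```text
t 21.35 pos [ 0.5531 -0.0042  0.081 ] op 0.009111952089708861 F [-0.2421  0.2728  0.02  ]
shift [ 0.016   0.0012 -0.0002] rot [-0.0044 -0.0013 -0.0004] q [ 0.0784  0.8982 -0.2471  1.713   0.3577  0.5762 -0.4295]
```

View pics/w19.png

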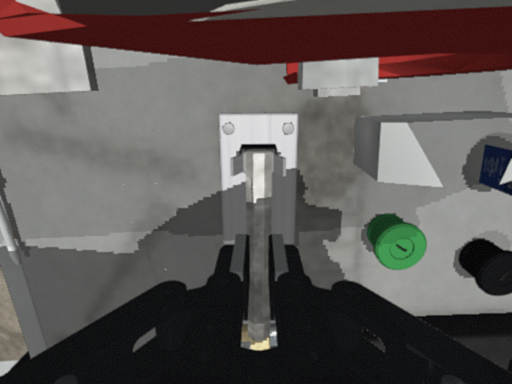

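View pics/s19.png

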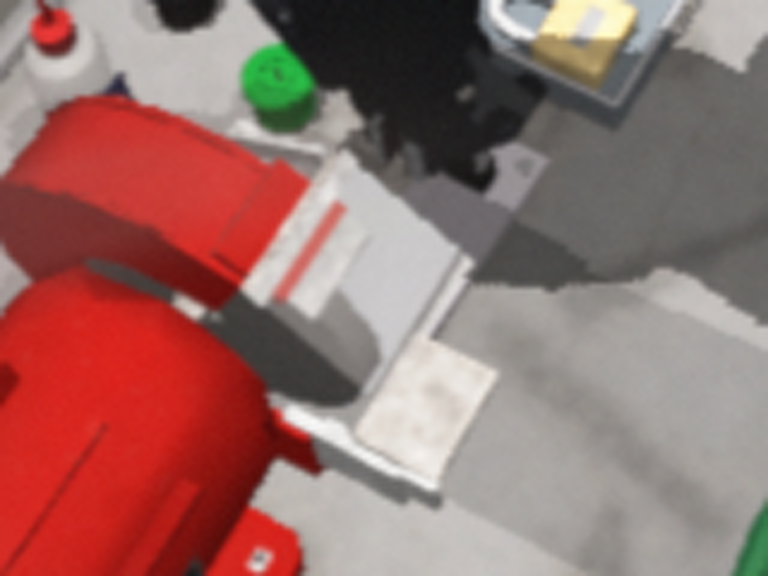

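The rod is centred over the rail: plate edges are at 219/299 and the rod is at column 259. I'll press it down in stages.

Call:
{"fn": "arm_command", "kwargs": {"motion": [[0.01,0.001,0,-0.004,0,0,0],[0.02,0.001,0,-0.004,0,0,0],[0.028,0.001,0,-0.004,0,0,0],[0.03,0.001,0,-0.004,0,0,0],[0.03,0.001,0,-0.004,0,0,0]]}}

```text
time_s: 21.87
tool_pos: [0.5528, -0.003, 0.05]
tool_rot: [[-0.002, 0.045, 0.999], [0.0, 0.999, -0.045], [-1.0, 0.0, -0.002]]
ft_force: [0.2, 0.6, 0.3]
opening: 0.0088
```

Call:
{"fn": "arm_command", "kwargs": {"motion": [[0.004,0,0,0,0,0,0],[0.007,0,0,0,0,0,0],[0.01,0,0,0,0,0,0],[0.01,0,0,0,0,0,0]]}}

```text
time_s: 22.2
tool_pos: [0.553, -0.003, 0.0404]
tool_rot: [[-0.001, 0.045, 0.999], [0.0, 0.999, -0.045], [-1.0, 0.0, -0.001]]
ft_force: [-0.7, 0.2, -4.8]
opening: 0.0092
```

Call:
{"fn": "arm_command", "kwargs": {"motion": [[0.002,0,0,0,0,0,0],[0.004,0,0,0,0,0,0],[0.004,0,0,0,0,0,0]]}}

```text
time_s: 22.45
tool_pos: [0.5532, -0.0031, 0.0368]
tool_rot: [[-0.001, 0.045, 0.999], [0.0, 0.999, -0.045], [-1.0, 0.0, -0.001]]
ft_force: [-1.3, 0.2, 1.4]
opening: 0.0093
```

Call:
{"fn": "arm_command", "kwargs": {"motion": [[0.001,0,0,0,0,0,0],[0.0015,0,0,0,0,0,0],[0.0015,0,0,0,0,0,0]]}}

```text
time_s: 22.7
tool_pos: [0.5533, -0.0031, 0.0365]
tool_rot: [[-0.0, 0.045, 0.999], [0.0, 0.999, -0.045], [-1.0, 0.0, -0.0]]
ft_force: [-7.9, -0.2, 27.9]
opening: 0.009
```

It bottomed out at TCP z 0.0365, against about 0.0367 predicted for the seat, with the force rising to 28 N. I'll release and check.

Call:
{"fn": "arm_command", "kwargs": {"motion": [[-0.001,0,0,0,0,0,0],[-0.001,0,0,0,0,0,0.03],[-0.001,0,0,0,0,0,0.04],[-0.001,0,0,0,0,0,0.04],[-0.02,0,0,0,0,0,0.04],[-0.06,0,0,0,0,0,0.04],[-0.1,0,0,0,0,0,0.04],[-0.13,-0.03,0,0,0,0,0.04],[-0.13,-0.07,0,0,0,0,0.04],[-0.13,-0.1,0,0,0,0,0.04]]}}

```text
time_s: 23.53
tool_pos: [0.5491, -0.1058, 0.167]
tool_rot: [[0.002, 0.045, 0.999], [-0.001, 0.999, -0.045], [-1.0, -0.001, 0.002]]
ft_force: [-0.2, -1.4, -1.0]
opening: 0.0399
```

```bash
python3 - <<'E'
from h import *
o=sensors.get_obs(); print(o['tool_pos'],o['ft_force'])
im=imaging.get_image('wrist'); cv2.imwrite('pics/w20.png',cv2.resize(im[0:180,150:350],None,fx=3.9,fy=3.3,interpolation=cv2.INTER_CUBIC)[:,:,::-1])
E
```

```text
[ 0.5491 -0.1058  0.167 ] [-0.1709 -1.4317 -1.05  ]
```

View pics/w20.png

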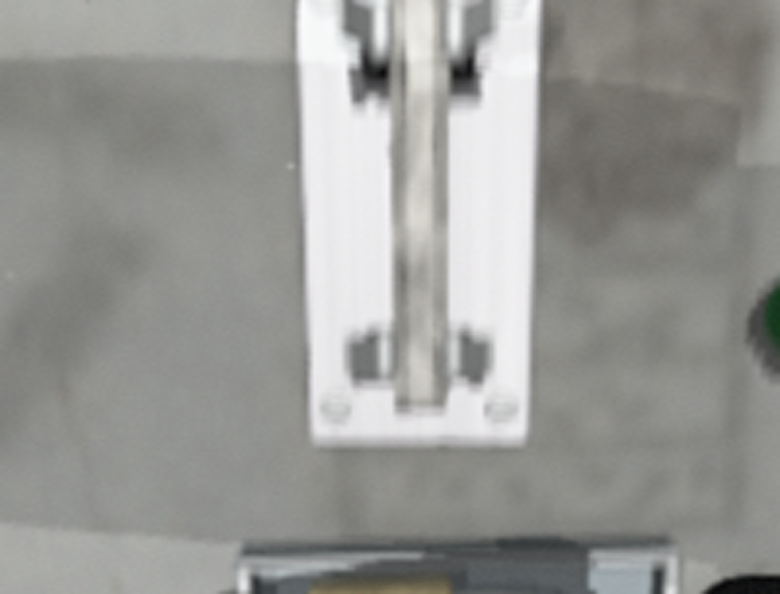

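The rod lies between both pairs of clip lips, with its near end at (405–445, 410) and even overhang. To confirm it is home, I'll probe its top with shut fingers; the top should be at z ≈ 0.044.

Call:
{"fn": "arm_command", "kwargs": {"motion": [[0,0.04,0,0,0,0,0],[0,0.08,0,0,0,0,0],[0,0.102,0,0,0,0,0],[0.03,0.102,0,0,0,0,0],[0.07,0.102,0,0,0,0,0],[0.095,0.102,0,0,0,0,0],[0.107,0.102,0,0,0,0,0],[0.107,0.102,0,0,0,0,0]]}}

```text
time_s: 24.25
tool_pos: [0.552, -0.0009, 0.0557]
tool_rot: [[-0.005, 0.044, 0.999], [0.0, 0.999, -0.044], [-1.0, 0.0, -0.005]]
ft_force: [-0.1, -0.9, 0.8]
opening: 0.0001
```

```bash
python3 - <<'E'
from h import *
to((.553,-.003,.046),-2.5)
E
```

```text
t 24.25 pos [ 0.552  -0.0009  0.0557] op 0.00011859153921796686 F [-0.1422 -0.868   0.8111]
shift [ 0.0097 -0.0021  0.0011] rot [-0.0007 -0.0048 -0.0002] q [ 0.0649  0.9401 -0.2331  1.7245  0.3789  0.5263 -0.4511]
```

Call:
{"fn": "arm_command", "kwargs": {"motion": [[0.005,-0.002,0.001,0,0,0,0],[0.008,-0.002,0.001,0,0,0,0],[0.01,-0.002,0.001,0,0,0,0],[0.011,-0.002,0.001,0,0,0,0],[0.0115,-0.002,0.001,0,0,0,0]]}}

```text
time_s: 24.67
tool_pos: [0.5544, -0.0031, 0.0472]
tool_rot: [[-0.0, 0.045, 0.999], [0.001, 0.999, -0.045], [-1.0, 0.001, -0.0]]
ft_force: [0.0, -0.5, 0.0]
opening: 0.0001
```

Call:
{"fn": "arm_command", "kwargs": {"motion": [[0.001,0,0,0,0,0,0],[0.002,0,0,0,0,0,0],[0.003,0,0,0,0,0,0],[0.003,0,0,0,0,0,0]]}}

```text
time_s: 25.0
tool_pos: [0.5543, -0.0031, 0.0439]
tool_rot: [[-0.001, 0.045, 0.999], [0.001, 0.999, -0.045], [-1.0, 0.0, -0.001]]
ft_force: [0.4, 1.3, 1.0]
opening: 0.0
```

Contact just starts at z = 0.0439, which matches a rod seated at 0.038. I'll retreat high and do the final check of everything.

Call:
{"fn": "arm_command", "kwargs": {"motion": [[-0.03,0,0,0,0,0,0],[-0.07,0,0,0,0,0,0],[-0.11,-0.02,0,0,0,0,0],[-0.15,-0.06,-0.02,0,0,0,0],[-0.16,-0.1,-0.04,0,0,0,0],[-0.16,-0.14,-0.06,0,0,0,0],[-0.16,-0.18,-0.08,0,0,0,0],[-0.16,-0.2,-0.1,0,0,0,0],[-0.16,-0.2,-0.13,0,0,0,0],[-0.16,-0.2,-0.13,0,0,0,0]]}}

```text
time_s: 25.83
tool_pos: [0.4088, -0.2, 0.2037]
tool_rot: [[-0.006, 0.051, 0.999], [-0.001, 0.999, -0.051], [-1.0, -0.001, -0.006]]
ft_force: [0.2, 0.9, 1.1]
opening: 0.0003
```

```bash
python3 - <<'E'
from h import *
o=sensors.get_obs(); print(o['time_s'],o['tool_pos'],o['ft_force'])
for n in('wrist','scene'):
    im=imaging.get_image(n); cv2.imwrite(f'pics/{n}f.png',im[:,:,::-1])
c=cam('scene')
im=cv2.imread('pics/scenef.png'); cv2.imwrite('pics/scenefc.png',cv2.resize(im[110:340,130:370],None,fx=3.2,fy=2.6,interpolation=cv2.INTER_CUBIC))
E
```

```text
25.8333 [ 0.4088 -0.2     0.2037] [0.2466 0.9357 1.0743]
```

View pics/wristf.png

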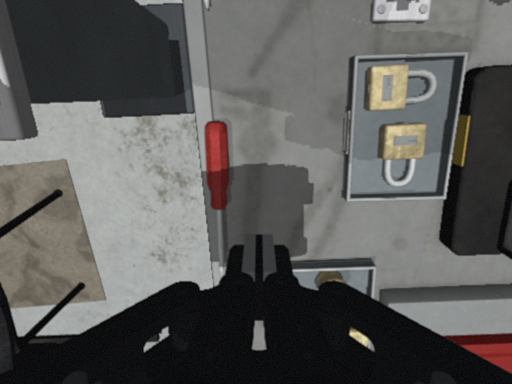

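View pics/scenefc.png

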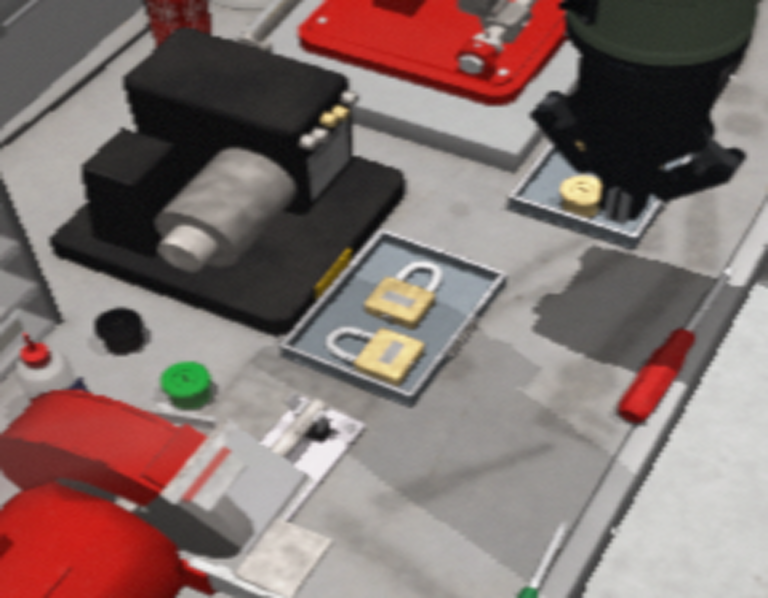

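Call:
{"fn": "arm_command", "kwargs": {"motion": [[-0.02,0,0,0,0,0,0],[-0.02,0,0,0,0,0,0],[-0.02,0,0,0,0,0,0],[-0.02,0,0,0,0,0,0]]}}

```text
time_s: 26.27
tool_pos: [0.416, -0.1967, 0.2236]
tool_rot: [[-0.001, 0.044, 0.999], [0.001, 0.999, -0.044], [-1.0, 0.001, -0.001]]
ft_force: [-0.5, -0.1, 0.4]
opening: -0.0001
```

```bash
python3 -c "
from cell import close_job
print(close_job())"
```

```text
the job is handed in; nothing more can be done
None
```

The job is handed in at about 26 s, with everything put away in the order asked: both loose cylinders, then the padlock, then the rod. There is no verdict back yet.

**What my last checks showed**
- **Cylinders:** both stood upright in tray_cyl beside the stock cylinder, which I never touched. I last saw all three together after picking up the rod; the gripper mostly hid that tray in the final pictures.
- **Padlock:** it lies flat in tray_pad with its length along the tray's y, clear of the stock padlock. The final wrist and scene pictures both show this.
- **Rod:** it lies between the lips of both clips, roughly centred. While pressing, it hit a hard stop at the expected depth, with the force rising to 28 N. Touching its top with shut fingers found it at z = 0.044, which matches a seated centre of 0.038.
- **Marker pen:** it looked the same in every wrist picture of that end of the bench. I did not take a final close-up of it.

**What went wrong:** the padlock touched the tray floor about 3 mm higher than I had worked out, so the wrist force briefly reached about 68 N. That is under the 120 N wrist limit. The load should have gone through the fingers and padlock, not the gripper body or arm, but I have no direct measurement of the 40 N limit there. I backed off before releasing.

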